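# Put the pottery hand tools back on their shadow boards

## Robot

A 7-joint arm with a two-finger parallel gripper is mounted at the origin on a cart in front of the work surface, level with it; the furniture and walls round the work are solid. World frame = base frame: x ahead of the robot, y to its left, z up, the work surface at z = 0. Lengths are in m, angles in rad, forces in N, time in s.
With the tool pointing down it reaches from about 0.4 to 0.85 m from the base axis. Payload 4.5 kg.
Tool frame: the origin (TCP) lies midway between the tips of the shut fingers; the grasp point (between the pads) lies 19 mm behind it; z points along the fingers, y is the direction in which the jaws open and shut (so a half turn about z gives the same grasp; the last joint's range is limited). The gripper opens to 88 mm and grips with 3 to 60 N. Pads are 18 mm wide; open, the fingers measure 123 mm over their backs; the gripper's body (75 mm by 187 mm) begins 45 mm behind the grasp point.
Start: joints at [-1.238, 0.689, -0.195, 1.565, 0.157, 0.902, -0.215], TCP at [0.184, 0.597, 0.239] pointing down, gripper open.
Joint ranges: [-3.01, 3.01], [-0.46, 2.08], [-1.47, 1.51], [0.13, 2.56], [-1, 4.14], [0.04, 2.09], [-2.66, 2.66]. Speed limits (rad/s): [2.57, 2.57, 3.14, 3.14, 3.14, 3.14, 3.14].

## Interface

Orientations are given as a unit quaternion [x, y, z, w].
In Python, from plant import get_state, snapshot, finish_job, regions_of gives the robot as it stands.
- The arm moves only by the tool send_rows, never from a script. Its argument "series" is a list of rows, each an object of numbers: "grip": the opening, from 0 (shut) to 1 (fully open); "dx", "dy", "dz": the shift along the tool's x, y, z in mm; "turn": the turn about the tool's z in rad. A call has 1 to 20 rows; each row shifts and turns the commanded pose from where the row before left it, along the tool's axes as they then stand; what a row does not reach is not made up. A row lasts 1/10 s, in which the tool goes at most 50 mm and 8.59 degrees, less where a joint would pass 70% of its speed; a pose out of reach is approached as far as the arm can. A call is refused whole if a number of a shift passes 50 or a number of a turn 0.15, either way. A call with a gripper value outside its range is refused whole. The fingers move at their own pace and stop on an object; "force" is the grip in N (left out, the last holds). Time passes only in rows, so rows that do not move let the fingers close. It gives the time, the measured TCP pose, the force and the opening at its end, in the units of the state.
- get_state(): the state, without advancing time (a new reading comes with each control period).
- snapshot(name): name is "scene" or "top"; returns a dict with "img" (384x512x3 uint8, red, green, blue), "depth" (384x512 float32, m along the optical axis (not along the pixel's ray), 0 where there is no reading), "fov_y" (degrees; the focal length in pixels is half the picture's height over the tangent of half this angle, whatever the lens; pixels are square), "cx", "cy" (the principal point, pixels), "R" (3x3) and "t" (3): a world point X has camera coordinates R X + t. Camera axes: x right, y down, z forward; pixel columns grow to the right and rows downward; lengths in m; the calibration is good to about 2 mm. A picture is of the moment at which its call begins.
- finish_job(): hands the job in, once; it reports no verdict.
Trained networks look in a picture, given as the dict that the camera call returned (one of the last four; its "shot" number tells which), for a name from the list of things; names that differ only in an ending like _2 or _b are one class to them, and where a whole thing is asked for, a point or a joint stands for the part that bears it (a point fixed in the world has none). Each returns a list of dicts, best first, with "score" (0 to 1); they miss things now and then, are a little off and sometimes report something else, mostly with a low value. They report only what shows in the picture. A call takes as long as a camera call. They do not tell look-alikes from the thing itself.
- regions_of(picture, target): "pixels" (384x512 bool, what is visible of it) and "extent" ([left, top, right, bottom] in pixels, round what is visible of it).
The state is a dict: "clock": time; "q": joint angles; "qd": joint speeds; "joint_torque": joint torques, N m; "tool_pos": TCP position; "eef_rot": TCP orientation; "contact_force": force on the tool from outside, world axes, zero at the start; "moment": the same for the moment, N m; "opening": opening from 0.0 (shut) to 1.0 (fully open).
Only numpy, scipy, OpenCV 4.12 (cv2) and the standard library are available. Lean on these libraries where they do the work, as an engineer would, in place of code of your own. Each camera call takes 0.05 s, during which the arm holds its last target.

## Task

Put the four hand tools away: lay the rib, the thickness strip, the pebble and the dowel stub each flat on the board that bears its own dark silhouette, matching shape and size, centred on the silhouette and lined up with it (either way round). Leave the two cups where they stand.

Things in the scene. Friction and masses are not known exactly. Their poses are not given: they have to be found in the camera images.
- rib_mid (a point): Centre (half-way up, mid-length) of the flat wooden potter's rib: pale wood, a slightly lopsided oval (one long edge flatter) with a small hole, 107 long x 48 wide x 8 mm thick, lying flat; its edges curve, so grasp it across the middle of its width. Its own y axis is its length, x its width, z up; at the start it lies on the table top, which is at z = 0.
- strip_mid (a point): Centre (half-way up, mid-length) of the thin straight wooden thickness strip, rectangular, 100 long x 20 wide x 6 mm thick, lying flat. Its own y axis is its length, x its width, z up; at the start it lies on the table top, which is at z = 0.
- pebble_mid (a point): Centre (half-way up, mid-length) of the smooth grey burnishing pebble, small flattened oval, 60 long x 28 wide x 14 mm thick, lying flat. Its own y axis is its length, x its width, z up; at the start it lies on the table top, which is at z = 0.
- dowel_mid (a point): Centre (half-way up, mid-length) of the short pale wooden dowel stub, 79 mm long and 12 mm thick, lying on its side (it does not roll readily). Its own y axis is its length, x its width, z up; at the start it lies on the table top, which is at z = 0.
- mark_dowel (a point): Centre of the dark painted silhouette on the upper face of a plywood shadow board (125 x 72 mm, 9 mm thick, fixed to the table, flat on top). The silhouette is a short narrow bar, 79 x 12 mm (fits the dowel stub); its long axis is this point's x axis, its width y, z is up. All four boards are alike but for the silhouette; the paint stands less than 1 mm proud and does not hold the tool.
- mark_rib (a point): Centre of the dark painted silhouette on the upper face of a plywood shadow board (125 x 72 mm, 9 mm thick, fixed to the table, flat on top). The silhouette is a large oval, 111 x 52 mm (2 mm bigger all round than the rib and symmetric, so that it takes the rib either way round); its long axis is this point's x axis, its width y, z is up. All four boards are alike but for the silhouette; the paint stands less than 1 mm proud and does not hold the tool.
- mark_strip (a point): Centre of the dark painted silhouette on the upper face of a plywood shadow board (125 x 72 mm, 9 mm thick, fixed to the table, flat on top). The silhouette is a long bar, 100 x 20 mm (fits the thickness strip); its long axis is this point's x axis, its width y, z is up. All four boards are alike but for the silhouette; the paint stands less than 1 mm proud and does not hold the tool.
- mark_pebble (a point): Centre of the dark painted silhouette on the upper face of a plywood shadow board (125 x 72 mm, 9 mm thick, fixed to the table, flat on top). The silhouette is a small oval, 60 x 28 mm (fits the pebble); its long axis is this point's x axis, its width y, z is up. All four boards are alike but for the silhouette; the paint stands less than 1 mm proud and does not hold the tool.
- white_cup: A bystander: small off-white cup, 58 mm across and 52 mm tall, standing upright at the left of the work; origin at the centre of its underside.
- clay_cup: A bystander: brown unfired cup, 65 mm across and 62 mm tall, standing upright at the right of the work; origin at the centre of its underside.
Things that resemble listed ones, but are neither listed nor needed, are in the scene too. Leave any purple look-alike of the part that bears mark_dowel alone.

How it is judged:
At the end, for the whole second after the job is handed in: Each of the four tools lies flat at rest on its own board, its centre within 12 mm of the silhouette's centre (horizontally), its length within 0.2 rad of the silhouette's long axis (either way round), its centre at half its thickness above the board (-3 / +4 mm); all released (horizontal distance between rib_mid and mark_rib below 0.012 m and angle between the y axis of rib_mid and the x axis of mark_rib, either way round below 0.2 rad and z of rib_mid in the frame of mark_rib between 0.001 and 0.008 m and linear speed of each of rib, strip, pebble, dowel below 0.02 m/s and horizontal distance between strip_mid and mark_strip below 0.012 m and angle between the y axis of strip_mid and the x axis of mark_strip, either way round below 0.2 rad and z of strip_mid in the frame of mark_strip between 0 and 0.007 m and horizontal distance between pebble_mid and mark_pebble below 0.012 m and angle between the y axis of pebble_mid and the x axis of mark_pebble, either way round below 0.2 rad and z of pebble_mid in the frame of mark_pebble between 0.004 and 0.011 m and horizontal distance between dowel_mid and mark_dowel below 0.012 m and angle between the y axis of dowel_mid and the x axis of mark_dowel, either way round below 0.2 rad and z of dowel_mid in the frame of mark_dowel between 0.003 and 0.01 m); the robot touches nothing.
It fails at once if the white cup is pushed or tipped (moved more than 20 mm, or tilted more than 0.4 rad) (distance of white_cup from where it was at the start of the episode above 0.02 m or angle between white_cup's own z axis and vertical above 0.4 rad).
It fails at once if the clay cup is pushed or tipped (moved more than 20 mm, or tilted more than 0.4 rad) (distance of clay_cup from where it was at the start of the episode above 0.02 m or angle between clay_cup's own z axis and vertical above 0.4 rad).
It also fails if it takes over 88 s, if anything falls off the work surface, if the arm or the gripper's body presses on something with over 40 N, if the wrist force passes 120 N, or if a joint passes its speed limit or range.

## Working session

There is one attempt and no reset: what is moved stays moved. The work goes in short steps, Python scripts to look and compute and a tool call to move; the robot and the scene stay as the last step left them, time stands still between calls to the robot, and variables do not carry over. Pictures are saved under pics/ and viewed, and the job is handed in when it is done.

Besides the shell and the picture viewer there is one more tool, called after ">>>" as name(argument=value, ...) on one line, values as JSON. send_rows: Moves the arm, as the interface text tells. Its arguments: {"type":"object","properties":{"series":{"type":"array","items":{"type":"object","properties":{"grip":{"type":"number"},"dx":{"type":"number"},"dy":{"type":"number"},"dz":{"type":"number"},"turn":{"type":"number"}}}},"force":{"type":"number"}},"required":["series"]}

```bash
ls; mkdir -p pics; python3 - <<'E'
from plant import *
import cv2,pickle
print(get_state())
for n in ["scene","top"]:
    s=snapshot(n); print(n,{k:v for k,v in s.items() if k not in("img","depth")})
    cv2.imwrite(f"pics/{n}0.png",s["img"][:,:,::-1]); pickle.dump(s,open(f"pics/{n}0.pkl","wb"))
    for t in ["rib_mid","strip_mid","pebble_mid","dowel_mid","mark_dowel","mark_rib","mark_strip","mark_pebble","white_cup","clay_cup"]:
        try:
            r=regions_of(s,t); print(n,t,[(round(x["score"],2),[int(v) for v in x["extent"]],int(x["pixels"].sum())) for x in r])
        except Exception as e: print(t,e)
E
```

```text
pics
{'clock': 0.0, 'q': array([-1.23819939,  0.68998943, -0.19449495,  1.56633455,  0.15730973,
        0.90248154, -0.21510123]), 'qd': array([-0.00087885,  0.00108194,  0.00141283,  0.00076451, -0.00011162,
        0.00109615, -0.00052257]), 'joint_torque': array([-1.17803256e-05, -5.27550566e+01, -1.26714293e+00, -1.53428668e+01,
       -5.27574169e-02,  6.55233976e-03,  1.53758674e-04]), 'tool_pos': array([0.18385673, 0.59669273, 0.23790867]), 'eef_rot': array([ 1.48807002e-01,  9.88865838e-01, -9.08713077e-04, -6.16651326e-05]), 'contact_force': array([-0.47873737, -0.2446917 , -0.9554591 ]), 'moment': array([ 0.04275205, -0.03347025, -0.01476948]), 'opening': 0.9980169562066908}
scene {'fov_y': 53.35405590773594, 'cx': 259.03534561619267, 'cy': 195.10720763459202, 'R': array([[-0.58032272, -0.81434744,  0.00798609],
       [-0.38690743,  0.26706372, -0.88259821],
       [ 0.7166088 , -0.51528168, -0.47006022]]), 't': array([0.30884078, 0.25394631, 0.73266172]), 'shot': 1}
scene rib_mid [(0.74, [197, 239, 238, 256], 261), (0.73, [247, 220, 272, 249], 390)]
scene strip_mid []
sc
[... 772 characters left out ...]
0.02530091,  0.53022928,  1.03695313]), 'shot': 2}
top rib_mid [(0.59, [219, 215, 238, 253], 557), (0.37, [214, 134, 241, 180], 1099)]
top strip_mid [(0.73, [166, 213, 190, 246], 244)]
top pebble_mid [(0.65, [266, 211, 277, 233], 140)]
top dowel_mid []
top mark_dowel [(0.97, [115, 120, 144, 162], 1171), (0.86, [342, 241, 377, 292], 1331), (0.56, [261, 139, 296, 185], 1180), (0.27, [117, 176, 145, 201], 453)]
top mark_rib [(0.8, [167, 142, 196, 186], 1119)]
top mark_strip [(0.85, [303, 148, 331, 192], 1203)]
top mark_pebble [(0.66, [214, 133, 240, 180], 1154)]
top white_cup [(0.61, [118, 177, 145, 198], 408)]
top clay_cup [(0.82, [361, 166, 390, 191], 536), (0.65, [168, 142, 196, 185], 1118)]
```

```bash
python3 - <<'E'
import cv2
a=cv2.imread("pics/top0.png")[100:310,90:410]; cv2.imwrite("pics/top0c.png",cv2.resize(a,None,fx=2.5,fy=2.5,interpolation=cv2.INTER_CUBIC))
a=cv2.imread("pics/scene0.png")[140:280,90:410]; cv2.imwrite("pics/scene0c.png",cv2.resize(a,None,fx=2.5,fy=2.5,interpolation=cv2.INTER_CUBIC))
E
```

```text
(no output)
```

View pics/top0c.png

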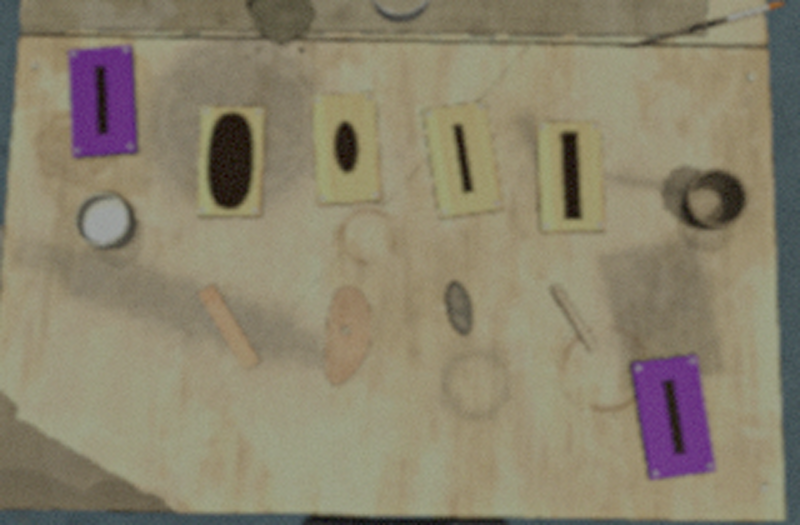

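View pics/scene0c.png

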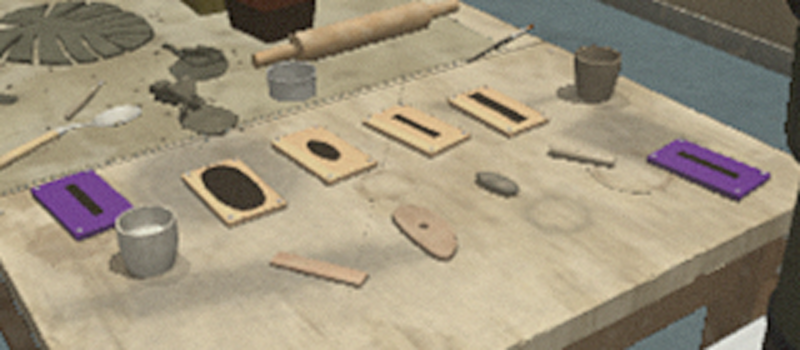

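View pics/top0.png

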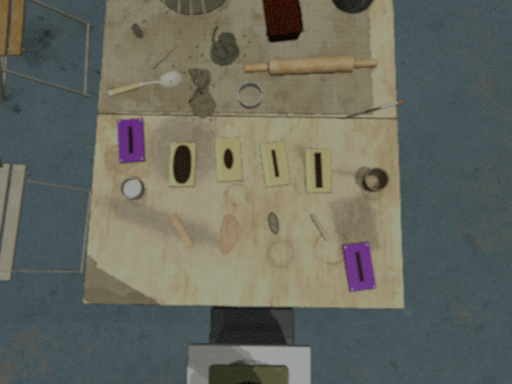

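View pics/scene0.png

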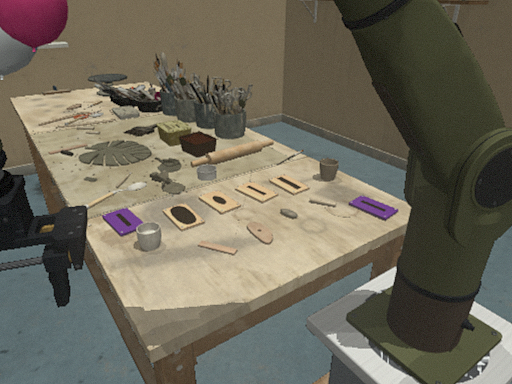

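The top view (crop scale 2.5) shows, in full-image pixels: strip (181,230), rib (229,234), pebble (273,222) and dowel stub (318,227). The pale boards are rib (183,164), pebble (228,159), thin bar, so dowel (275,163), and wide bar, so strip (318,171). The purple look-alikes at (131,140) and (359,266) are to be left alone. The white cup is at (132,188) and the clay cup at (373,180).

Look-alike choice: mark_dowel could be (275,163), (318,171), purple (131,140) or purple (359,266). I take pale (275,163), the narrower bar, and will check its size next.

```bash
cat > h.py <<'E'
import numpy as np, cv2, pickle
def K(s):
    f=s["img"].shape[0]/2/np.tan(np.radians(s["fov_y"])/2)
    return np.array([[f,0,s["cx"]],[0,f,s["cy"]],[0,0,1.]])
def proj(s,P):
    P=np.atleast_2d(P); c=P@s["R"].T+s["t"]; p=c@K(s).T; return p[:,:2]/p[:,2:]
def onplane(s,uv,z):
    uv=np.atleast_2d(uv); d=np.c_[uv,np.ones(len(uv))]@np.linalg.inv(K(s)).T@s["R"]
    o=-s["R"].T@s["t"]; return o+d*((z-o[2])/d[:,2:])
def rect(s,z,x0,x1,y0,y1,mm=0.5):
    # image: row0 = x1 (far), col0 = y1 (left); returns img
    W=int((y1-y0)*1000/mm);H=int((x1-x0)*1000/mm)
    src=np.float32(proj(s,[[x1,y1,z],[x1,y0,z],[x0,y0,z],[x0,y1,z]]))
    M=cv2.getPerspectiveTransform(src,np.float32([[0,0],[W,0],[W,H],[0,H]]))
    return cv2.warpPerspective(s["img"],M,(W,H),flags=cv2.INTER_CUBIC)
def blob(s,z,c,half,mode,mm=0.5,top=None,name=None,offs=0):
    """c guess world xy; returns centre xy, angle of long axis, length,width (mm)"""
    x0,x1,y0,y1=c[0]-half,c[0]+half,c[1]-half,c[1]+half
    im=rect(s,z,x0,x1,y0,y1,mm)
    lab=cv2.GaussianBlur(cv2.cvtColor(im,cv2.COLOR_RGB2LAB),(0,0),1.5).astype(float)
    if mode=="dark": v=255-lab[...,0]
    else:
        bg=np.median(lab.reshape(-1,3),0); v=np.linalg.norm((lab-bg)*[1,2,2],axis=2)
    v8=cv2.normalize(v,None,0,255,cv2.NORM_MINMAX).astype(np.uint8)
    _,m=cv2.threshold(v8,0,255,cv2.THRESH_OTSU)
    m=cv2.morphologyEx(m,cv2.MORPH_CLOSE,np.ones((9,9)))
    n,l,st,ce=cv2.connectedComponentsWithStats(m)
    h=im.shape[0]/2
    k=1+np.argmin([np.linalg.norm(ce[i]-h)+ (1e4 if st[i,4]<400 else 0) for i in range(1,n)])
    mk=(l==k).astype(np.uint8)
    cn=max(cv2.findContours(mk,cv2.RETR_EXTERNAL,cv2.CHAIN_APPROX_NONE)[0],key=cv2.contourArea)
    mo=cv2.moments(cn); cx,cy=mo["m10"]/mo["m00"],mo["m01"]/mo["m00"]
    pa=0.5*np.arctan2(2*mo["mu11"],mo["mu20"]-mo["mu02"]) # angle of long axis in img
    # image dir (cos,sin): du->-y ; dv->-x
    dx,dy=-np.sin(pa),-np.cos(pa); ang=np.arctan2(dy,dx); ang=(ang+np.pi/2)%np.pi-np.pi/2
    r=cv2.minAreaRect(cn)
    if name:
        o=im[:,:,::-1].copy(); cv2.drawContours(o,[cn],-1,(0,0,255),1); cv2.imwrite(name,o)
    return np.array([x1-cy*mm/1000,y1-cx*mm/1000]),ang,sorted(np.array(r[1])*mm)[::-1],(x1-(r[0][1])*mm/1000,y1-r[0][0]*mm/1000)
E
python3 - <<'E'
from h import *
S={n:pickle.load(open(f"pics/{n}0.pkl","rb")) for n in["scene","top"]}
s=S["top"]
g={"strip":((181,230),.006,"o",.07),"rib":((229,234),.008,"o",.075),"pebble":((273,222),.007,"o",.05),"dowel":((318,227),.006,"o",.06),
"m_rib":((183,164),.009,"dark",.06),"m_pebble":((228,159),.009,"dark",.035),"m_dowel":((275,163),.009,"dark",.05),"m_strip":((318,171),.009,"dark",.06)}
for k,(uv,z,m,h) in g.items():
    c=onplane(s,uv,z)[0]
    for n in S:
        r=blob(S[n],z,c[:2],h,m,name=f"pics/b_{n}_{k}.png"); print(k,n,r[0].round(4),"ang",round(r[1],3),np.round(r[2],1),"rect c",np.round(r[3],4))
        if n=="top": c=r[0]
for n in S:
    ims=[cv2.resize(cv2.imread(f"pics/b_{n}_{k}.png"),(200,200)) for k in g]
    cv2.imwrite(f"pics/b_{n}.png",np.vstack([np.hstack(ims[:4]),np.hstack(ims[4:])]))
E
```

```text
strip scene [0.4345 0.1996] ang 0.623 [103.5  24. ] rect c [0.4344 0.1998]
strip top [0.4541 0.1906] ang 1.198 [160.1  66. ] rect c [0.453  0.1918]
rib scene [0.418  0.0845] ang 0.076 [98.8 30.2] rect c [0.427  0.0831]
rib top [0.4437 0.0864] ang -0.007 [149. 102.] rect c [0.4407 0.083 ]
pebble scene [ 0.4669 -0.0556] ang 0.065 [66.8 38.7] rect c [ 0.4674 -0.0559]
pebble top [ 0.4728 -0.0595] ang 0.233 [62.2 29. ] rect c [ 0.4724 -0.0598]
dowel scene [ 0.4581 -0.1763] ang 0.552 [81.3 19.4] rect c [ 0.4561 -0.1762]
dowel top [ 0.4601 -0.178 ] ang 0.301 [90.3 35. ] rect c [ 0.4562 -0.1813]
m_rib scene [0.6308 0.1954] ang 0.002 [110.   50.5] rect c [0.6312 0.1952]
m_rib top [0.6328 0.1945] ang 0.006 [106.  48.] rect c [0.6327 0.1945]
m_pebble scene [0.6475 0.0673] ang 0.068 [60.4 28.6] rect c [0.6477 0.0674]
m_pebble top [0.6496 0.0669] ang 0.076 [56.8 25.3] rect c [0.6499 0.0671]
m_dowel scene [ 0.6367 -0.0623] ang 0.157 [81.4 15.4] rect c [ 0.6372 -0.0621]
m_dowel top [ 0.6384 -0.0628] ang 0.164 [77.9 11.2] rect c [ 0.639  -0.0626]
m_strip scene [ 0.6194 -0.1817] ang 0.038 [102.1  22.4] rect c [ 0.6196 -0.1816]
m_strip top [ 0.6213 -0.1824] ang 0.038 [97.4 17.9] rect c [ 0.6214 -0.1825]
```

```bash
python3 - <<'E'
from h import *
s=pickle.load(open("pics/top0.pkl","rb"))
# depth: heights per thing
f=K(s)
def world(u,v,w=1):
    d=np.median(s["depth"][v-w:v+w+1,u-w:u+w+1]); c=np.linalg.inv(f)@[u,v,1]*d
    return s["R"].T@(c-s["t"])
for n,p in dict(strip=(181,230),rib=(229,238),pebble=(273,222),dowel=(318,227),mrib=(183,164),mpeb=(228,159),mdow=(275,163),mstr=(318,171),table=(230,270),table2=(150,230),white=(132,188),clay=(373,180)).items(): print(n,world(*p).round(4))
E
```

```text
strip [0.4494 0.1895 0.0049]
rib [0.4296 0.0589 0.0065]
pebble [ 0.4739 -0.0592  0.0139]
dowel [ 0.4625 -0.1811  0.0096]
mrib [0.6316 0.1909 0.0093]
mpeb [0.6477 0.0669 0.0092]
mdow [ 0.6384 -0.0635  0.0084]
mstr [ 0.6171 -0.1823  0.0102]
table [ 0.3443  0.0546 -0.0014]
table2 [ 0.4485  0.2749 -0.0005]
white [0.5587 0.3216 0.0291]
clay [ 0.5951 -0.3348  0.005 ]
```

View pics/b_top.png

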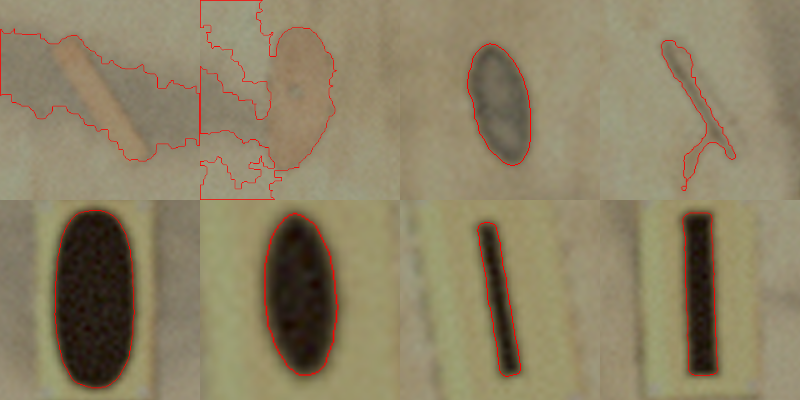

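View pics/b_scene.png

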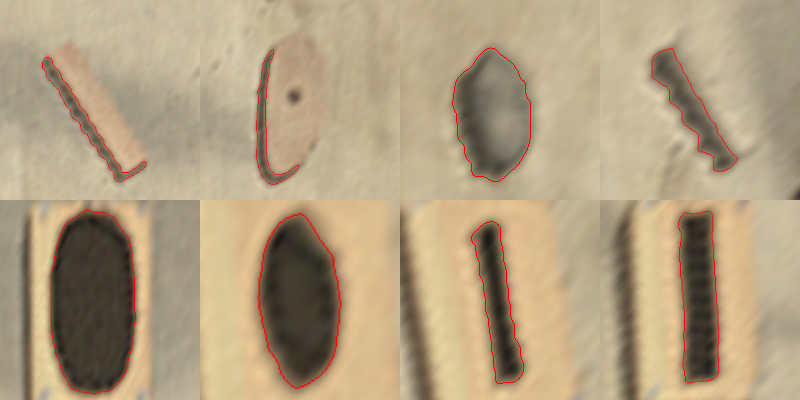

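Both views agree on the marks to about 2 mm. The thin bar measures 78x11 mm and the wide bar 97x18 mm, so the board choice holds. I still need a better segmentation of strip, rib and dowel: redness for the first two, restricted contrast for the dowel.

```bash
cat >> h.py <<'E'
def tmpl(s,z,c,half,L,W,shape,chan,mm=0.5,name=None,trim=0):
    """fit of a known footprint: best contrast inside vs ring around, over x,y,angle"""
    from scipy.optimize import minimize
    x0,x1,y0,y1=c[0]-half,c[0]+half,c[1]-half,c[1]+half
    im=rect(s,z,x0,x1,y0,y1,mm)
    lab=cv2.GaussianBlur(cv2.cvtColor(im,cv2.COLOR_RGB2LAB),(0,0),1).astype(float)
    v=chan(lab); N=im.shape[0]
    X,Y=np.meshgrid(np.arange(N),np.arange(N))
    wx=x1-Y*mm/1000; wy=y1-X*mm/1000
    def cost(p):
        a=np.cos(p[2]);b=np.sin(p[2]); u=((wx-p[0])*a+(wy-p[1])*b)*1000; w=(-(wx-p[0])*b+(wy-p[1])*a)*1000
        if shape=="rect": d=np.maximum(abs(u)-L/2,abs(w)-W/2)
        else: d=(np.sqrt((2*u/L)**2+(2*w/W)**2)-1)*W/2
        i=1/(1+np.exp(d/0.7)); r=(1/(1+np.exp((d-6)/0.7)))-i
        return -((v*i).sum()/i.sum()-(v*r).sum()/r.sum())
    best=None
    for a in np.arange(-1.5,1.6,.2):
        for ox in(-.008,0,.008):
            for oy in(-.008,0,.008):
                p=[c[0]+ox,c[1]+oy,a]; q=cost(p)
                if best is None or q<best[0]: best=(q,p)
    r=minimize(cost,best[1],method="Nelder-Mead",options=dict(initial_simplex=np.array(best[1])+np.array([[0,0,0],[.004,0,0],[0,.004,0],[0,0,.1]]),xatol=1e-5,fatol=1e-4))
    if name:
        o=np.ascontiguousarray(im[:,:,::-1]); 
        bx=cv2.boxPoints((((y1-r.x[1])*1000/mm,(x1-r.x[0])*1000/mm),(L/mm,W/mm),0)) 
        cc=np.array([(y1-r.x[1])*1000/mm,(x1-r.x[0])*1000/mm]); e=np.array([-np.sin(r.x[2]),-np.cos(r.x[2])]); n=np.array([-e[1],e[0]])
        if shape=="rect": cv2.polylines(o,[np.int32([cc+e*L/2/mm+n*W/2/mm,cc+e*L/2/mm-n*W/2/mm,cc-e*L/2/mm-n*W/2/mm,cc-e*L/2/mm+n*W/2/mm])],True,(0,0,255))
        else: cv2.ellipse(o,((float(cc[0]),float(cc[1])),(L/mm,W/mm),float(np.degrees(np.arctan2(e[1],e[0])))),(0,0,255))
        cv2.imwrite(name,cv2.resize(o,(260,260)))
    return r.x,-r.fun
E
python3 - <<'E'
from h import *
S={n:pickle.load(open(f"pics/{n}0.pkl","rb")) for n in["scene","top"]}
red=lambda l:l[...,1]+0.0
dark=lambda l:-l[...,0]
col=lambda l:l[...,1]-0.5*l[...,2]
g={"strip":((.449,.192),.006,100,20,"rect",red),"rib":((.443,.070),.008,107,48,"ell",red),"pebble":((.4725,-.0595),.007,60,28,"ell",dark),"dowel":((.460,-.180),.008,79,12,"rect",col)}
out=[]
for n in S:
  row=[]
  for k,(c,z,L,W,sh,ch) in g.items():
    r,q=tmpl(S[n],z,c,.075,L,W,sh,ch,name="pics/t.png"); print(n,k,r.round(4),round(q,1)); row.append(cv2.imread("pics/t.png"))
  out.append(np.hstack(row))
o=np.vstack(out); cv2.imwrite("pics/tm.png",cv2.resize(o,(800,400)))
E
```

```text
scene strip [0.4438 0.1916 0.5935] 4.1
scene rib [ 0.4371  0.065  -0.151 ] 3.4
scene pebble [ 0.4607 -0.0506  0.324 ] 48.6
scene dowel [ 0.4534 -0.1735  0.5805] 2.2
top strip [0.45  0.19  0.591] 2.9
top rib [ 0.4414  0.0613 -0.0965] 3.7
top pebble [ 0.4727 -0.0598  0.2284] 34.1
top dowel [ 0.464  -0.1809  0.4592] 1.5
```

View pics/tm.png

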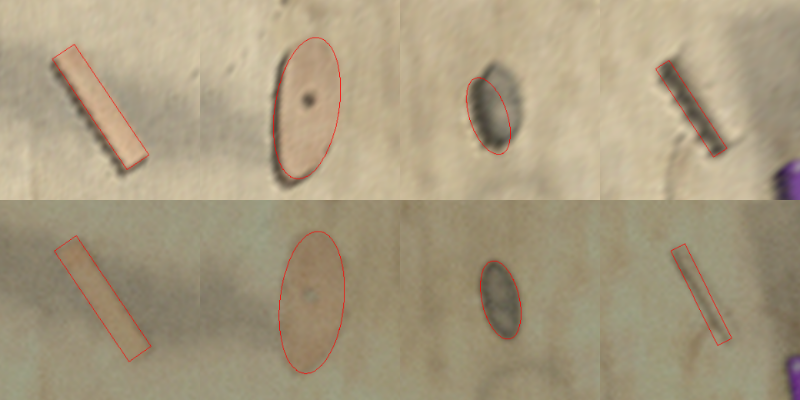

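```bash
python3 - <<'E'
from h import *
S={n:pickle.load(open(f"pics/{n}0.pkl","rb")) for n in["scene","top"]}
o=[]
for c,z in (((.46,-.178),.006),((.448,.191),.006)):
  for n in S:
    im=rect(S[n],z,c[0]-.06,c[0]+.06,c[1]-.06,c[1]+.06,0.3)
    im=cv2.normalize(im,None,0,255,cv2.NORM_MINMAX)
    for k in range(0,400,67): cv2.line(im,(k,0),(k,5),(255,0,0)); 
    o.append(im[:,:,::-1])
cv2.imwrite("pics/dz.png",cv2.resize(np.vstack([np.hstack(o[:2]),np.hstack(o[2:])]),(600,600)))
E
```

```text
(no output)
```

View pics/dz.png

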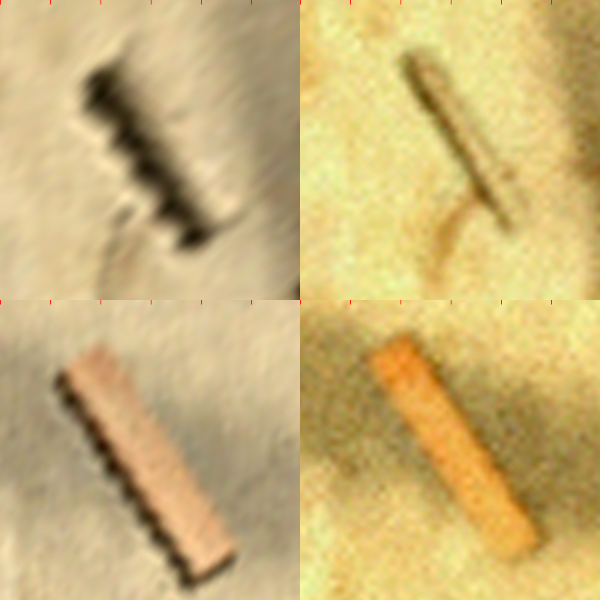

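```bash
cat >> h.py <<'E'
def plan(st,x,y,z,jaw):
    """turn first, then shifts in mm along the turned tool axes"""
    from scipy.spatial.transform import Rotation as Ro
    R=Ro.from_quat(st["eef_rot"]).as_matrix(); h=np.arctan2(R[1,1],R[0,1])
    d=(jaw-h+np.pi/2)%np.pi-np.pi/2
    turn=-d; hd=h+d
    e=np.array([x,y,z])-st["tool_pos"]
    yt=np.array([np.cos(hd),np.sin(hd)]); xt=np.array([-np.sin(hd),np.cos(hd)])
    print("clock %.2f pos %s head %.3f q7 %.2f open %.3f F %s tilt %.3f"%(st["clock"],st["tool_pos"].round(4),h,st["q"][6],st["opening"],st["contact_force"].round(1),np.arccos(-R[2,2])))
    print("turn %.3f dx %.1f dy %.1f dz %.1f"%(turn,e[:2]@xt*1e3,e[:2]@yt*1e3,-e[2]*1e3))
E
python3 -c "
from h import *;from plant import *
plan(get_state(),.448,.190,.12,.59+np.pi/2)"
```

```text
clock 1.10 pos [0.1839 0.5973 0.2388] head 1.272 q7 -0.22 open 0.996 F [-0.5  0.2  0. ] tilt 0.000
turn -0.889 dx 7.2 dy -485.4 dz 118.8
```

>>> send_rows(force=20, series=[{"turn": -0.127,"grip": 0.55},{"turn": -0.127},{"turn": -0.127},{"turn": -0.127},{"turn": -0.127},{"turn": -0.127},{"turn": -0.127},{"dy": -30,"dx": 7},{"dy": -40},{"dy": -40},{"dy": -40},{"dy": -40},{"dy": -40},{"dy": -40},{"dy": -40,"dz": 15},{"dy": -40,"dz": 20},{"dy": -40,"dz": 20},{"dy": -40,"dz": 20},{"dy": -35,"dz": 20},{"dy": -20,"dz": 20}])

```text
schema error: expected keys grip, dx, dy, dz, turn
```

```bash
python3 -c "
from h import *;from plant import *
plan(get_state(),.448,.190,.003,.59+np.pi/2)"
```

```text
clock 1.10 pos [0.1839 0.5973 0.2388] head 1.272 q7 -0.22 open 0.996 F [-0.5  0.2  0. ] tilt 0.000
turn -0.889 dx 7.2 dy -485.4 dz 235.8
```

All keys are needed in each row.

>>> send_rows(force=20, series=[{"grip": 0.55,"dx": 0,"dy": 0,"dz": 0,"turn": -0.127},{"grip": 0.55,"dx": 0,"dy": 0,"dz": 0,"turn": -0.127},{"grip": 0.55,"dx": 0,"dy": 0,"dz": 0,"turn": -0.127},{"grip": 0.55,"dx": 0,"dy": 0,"dz": 0,"turn": -0.127},{"grip": 0.55,"dx": 0,"dy": 0,"dz": 0,"turn": -0.127},{"grip": 0.55,"dx": 0,"dy": 0,"dz": 0,"turn": -0.127},{"grip": 0.55,"dx": 0,"dy": 0,"dz": 0,"turn": -0.127},{"grip": 0.55,"dx": 7,"dy": -30,"dz": 0,"turn": 0},{"grip": 0.55,"dx": 0,"dy": -40,"dz": 0,"turn": 0},{"grip": 0.55,"dx": 0,"dy": -40,"dz": 0,"turn": 0},{"grip": 0.55,"dx": 0,"dy": -40,"dz": 0,"turn": 0},{"grip": 0.55,"dx": 0,"dy": -40,"dz": 0,"turn": 0},{"grip": 0.55,"dx": 0,"dy": -40,"dz": 0,"turn": 0},{"grip": 0.55,"dx": 0,"dy": -40,"dz": 0,"turn": 0},{"grip": 0.55,"dx": 0,"dy": -40,"dz": 15,"turn": 0},{"grip": 0.55,"dx": 0,"dy": -40,"dz": 20,"turn": 0},{"grip": 0.55,"dx": 0,"dy": -40,"dz": 20,"turn": 0},{"grip": 0.55,"dx": 0,"dy": -40,"dz": 20,"turn": 0},{"grip": 0.55,"dx": 0,"dy": -35,"dz": 20,"turn": 0},{"grip": 0.55,"dx": 0,"dy": -20,"dz": 20,"turn": 0}])

```text
clock: 3.1
tool_pos: [0.45, 0.1872, 0.123]
eef_rot: [-0.289, 0.957, -0.001, 0.0]
contact_force: [-0.1, 0.6, 0.4]
opening: 0.553
```

```bash
python3 -c "
from h import *;from plant import *
plan(get_state(),.448,.190,.003,.59+np.pi/2)"
```

```text
clock 3.10 pos [0.45   0.1872 0.123 ] head 2.157 q7 1.07 open 0.553 F [-0.1  0.6  0.4] tilt 0.002
turn -0.004 dx 0.1 dy 3.4 dz 120.0
```

>>> send_rows(series=[{"grip": 0.55,"dx": 0,"dy": 3,"dz": 30,"turn": 0},{"grip": 0.55,"dx": 0,"dy": 0,"dz": 35,"turn": 0},{"grip": 0.55,"dx": 0,"dy": 0,"dz": 30,"turn": 0},{"grip": 0.55,"dx": 0,"dy": 0,"dz": 12,"turn": 0},{"grip": 0.55,"dx": 0,"dy": 0,"dz": 8,"turn": 0},{"grip": 0.55,"dx": 0,"dy": 0,"dz": 4,"turn": 0},{"grip": 0.55,"dx": 0,"dy": 0,"dz": 0,"turn": 0}])

```text
clock: 3.8
tool_pos: [0.4466, 0.1932, 0.0048]
eef_rot: [-0.291, 0.957, 0.0, 0.0]
contact_force: [-1.2, 0.7, 1.6]
opening: 0.552
```

```bash
python3 - <<'E'
from h import *;from plant import *
plan(get_state(),.448,.190,.003,.59+np.pi/2)
for n in ["scene","top"]:
    s=snapshot(n); cv2.imwrite(f"pics/{n}1.png",cv2.resize(s["img"][150:280,150:350] if n=="scene" else s["img"][120:270,100:300],None,fx=3,fy=3)[:,:,::-1])
E
```

```text
clock 3.80 pos [0.4466 0.1932 0.0048] head 2.161 q7 0.92 open 0.552 F [-1.2  0.7  1.6] tilt 0.001
turn 0.000 dx 0.7 dy -3.4 dz 1.8
```

View pics/scene1.png

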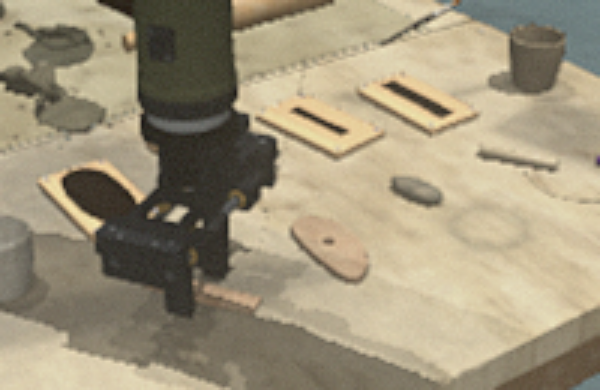

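View pics/top1.png

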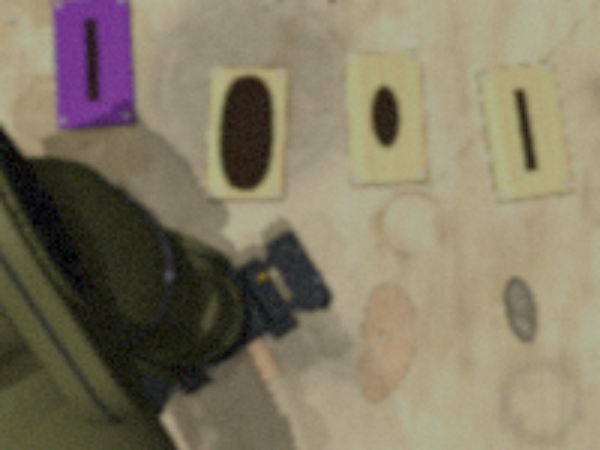

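The scene crop shows the fingers straddling the strip mid-length (strip end at crop (240,300)), clear of the rib and the cup. I go 2 mm down, correct, and close.

>>> send_rows(series=[{"grip": 0.55,"dx": 0,"dy": -3,"dz": 2,"turn": 0},{"grip": 0.0,"dx": 0,"dy": 0,"dz": 0,"turn": 0},{"grip": 0.0,"dx": 0,"dy": 0,"dz": 0,"turn": 0},{"grip": 0.0,"dx": 0,"dy": 0,"dz": 0,"turn": 0},{"grip": 0.0,"dx": 0,"dy": 0,"dz": 0,"turn": 0},{"grip": 0.0,"dx": 0,"dy": 0,"dz": 0,"turn": 0}])

```text
clock: 4.5
tool_pos: [0.4481, 0.1906, 0.0028]
eef_rot: [-0.291, 0.957, 0.0, 0.0]
contact_force: [-0.6, -0.2, 1.7]
opening: 0.219
```

```bash
python3 - <<'E'
from h import *;from plant import *
plan(get_state(),.6204,-.182,.1,.038+np.pi/2)
E
```

```text
clock 4.50 pos [0.4481 0.1906 0.0028] head 2.161 q7 0.92 open 0.219 F [-0.6 -0.2  1.7] tilt 0.000
turn 0.552 dx -158.0 dy -378.8 dz -97.2
```

Opening 0.219 is about 19 mm, so the strip is held. I lift, turn and carry it to its board.

>>> send_rows(series=[{"grip": 0,"dx": 0,"dy": 0,"dz": -12,"turn": 0},{"grip": 0,"dx": 0,"dy": 0,"dz": -25,"turn": 0.1},{"grip": 0,"dx": 0,"dy": 0,"dz": -30,"turn": 0.122},{"grip": 0,"dx": 0,"dy": 0,"dz": -30,"turn": 0.12},{"grip": 0,"dx": 0,"dy": 0,"dz": 0,"turn": 0.12},{"grip": 0,"dx": 0,"dy": 0,"dz": 0,"turn": 0.09},{"grip": 0,"dx": -8,"dy": -20,"dz": 0,"turn": 0},{"grip": 0,"dx": -15,"dy": -36,"dz": 0,"turn": 0},{"grip": 0,"dx": -15,"dy": -36,"dz": 0,"turn": 0},{"grip": 0,"dx": -15,"dy": -36,"dz": 0,"turn": 0},{"grip": 0,"dx": -15,"dy": -36,"dz": 0,"turn": 0},{"grip": 0,"dx": -15,"dy": -36,"dz": 0,"turn": 0},{"grip": 0,"dx": -15,"dy": -36,"dz": 0,"turn": 0},{"grip": 0,"dx": -15,"dy": -36,"dz": 0,"turn": 0},{"grip": 0,"dx": -15,"dy": -36,"dz": 0,"turn": 0},{"grip": 0,"dx": -15,"dy": -36,"dz": 0,"turn": 0},{"grip": 0,"dx": -10,"dy": -25,"dz": 0,"turn": 0},{"grip": 0,"dx": -5,"dy": -10,"dz": 0,"turn": 0},{"grip": 0,"dx": 0,"dy": 0,"dz": 0,"turn": 0},{"grip": 0,"dx": 0,"dy": 0,"dz": 0,"turn": 0}])

```text
clock: 6.5
tool_pos: [0.6199, -0.1798, 0.0995]
eef_rot: [-0.02, 1.0, 0.001, -0.001]
contact_force: [0.0, 0.3, -0.1]
opening: 0.221
```

```bash
python3 - <<'E'
from h import *;from plant import *
plan(get_state(),.6204,-.182,.0125,.038+np.pi/2)
for n in ["scene","top"]:
    s=snapshot(n); cv2.imwrite(f"pics/{n}2.png",cv2.resize(s["img"][120:250,150:400] if n=="scene" else s["img"][100:270,200:400],None,fx=3,fy=3)[:,:,::-1])
E
```

```text
clock 6.50 pos [ 0.6199 -0.1798  0.0995] head 1.611 q7 1.40 open 0.221 F [ 0.   0.3 -0.1] tilt 0.002
turn 0.002 dx -0.5 dy -2.2 dz 87.0
```

View pics/scene2.png

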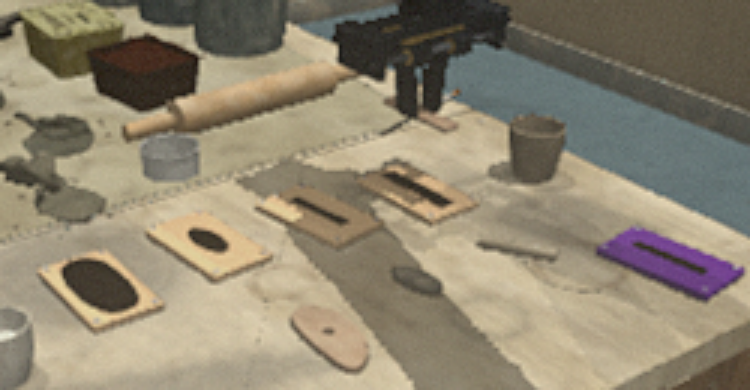

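View pics/top2.png

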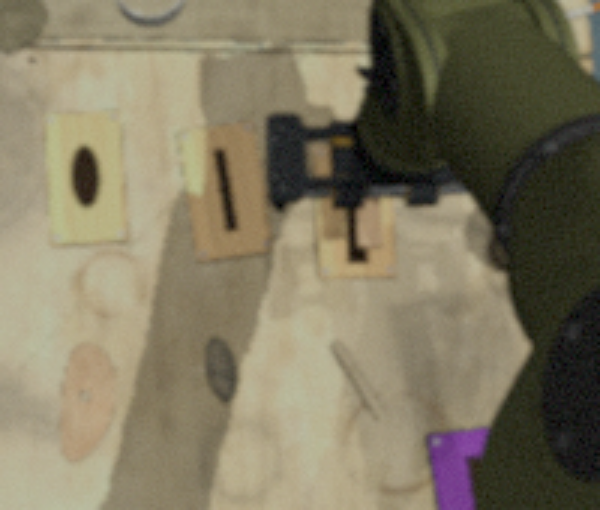

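The strip hangs held and aligned above its bar (top crop (350,240)). I lower in two steps.

>>> send_rows(series=[{"grip": 0,"dx": 0,"dy": 0,"dz": 25,"turn": 0},{"grip": 0,"dx": 0,"dy": 0,"dz": 25,"turn": 0},{"grip": 0,"dx": 0,"dy": 0,"dz": 18,"turn": 0},{"grip": 0,"dx": 0,"dy": 0,"dz": 8,"turn": 0},{"grip": 0,"dx": 0,"dy": 0,"dz": 5,"turn": 0},{"grip": 0,"dx": 0,"dy": 0,"dz": 0,"turn": 0},{"grip": 0,"dx": 0,"dy": 0,"dz": 0,"turn": 0}])

```text
clock: 7.3
tool_pos: [0.6211, -0.1822, 0.0195]
eef_rot: [-0.019, 1.0, -0.0, 0.001]
contact_force: [-0.2, 0.0, -0.1]
opening: 0.224
```

```bash
python3 - <<'E'
from h import *;from plant import *
plan(get_state(),.6204,-.182,.0125,.038+np.pi/2)
E
```

```text
clock 7.30 pos [ 0.6211 -0.1822  0.0195] head 1.609 q7 1.35 open 0.224 F [-0.2  0.  -0.1] tilt 0.001
turn 0.000 dx 0.7 dy 0.2 dz 7.0
```

>>> send_rows(series=[{"grip": 0,"dx": 0,"dy": 0,"dz": 4,"turn": 0},{"grip": 0,"dx": 0,"dy": 0,"dz": 3,"turn": 0},{"grip": 0,"dx": 0,"dy": 0,"dz": 0,"turn": 0},{"grip": 0.4,"dx": 0,"dy": 0,"dz": 0,"turn": 0},{"grip": 0.4,"dx": 0,"dy": 0,"dz": 0,"turn": 0},{"grip": 0.4,"dx": 0,"dy": 0,"dz": 0,"turn": 0},{"grip": 0.4,"dx": 0,"dy": 0,"dz": -15,"turn": 0},{"grip": 0.4,"dx": 0,"dy": 0,"dz": -35,"turn": 0},{"grip": 0.85,"dx": 0,"dy": 0,"dz": -35,"turn": 0},{"grip": 0.85,"dx": 0,"dy": 0,"dz": 0,"turn": 0}])

```text
clock: 8.3
tool_pos: [0.6242, -0.1825, 0.1027]
eef_rot: [-0.019, 1.0, -0.001, 0.005]
contact_force: [-0.3, 0.7, 0.2]
opening: 0.559
```

```bash
python3 - <<'E'
from h import *;from plant import *
plan(get_state(),.440,.063,.1,-.12+np.pi/2)
E
```

```text
clock 8.30 pos [ 0.6242 -0.1825  0.1027] head 1.609 q7 1.40 open 0.559 F [-0.3  0.7  0.2] tilt 0.010
turn 0.158 dx 212.3 dy 221.7 dz 2.7
```

>>> send_rows(series=[{"grip": 0.85,"dx": 0,"dy": 0,"dz": 0,"turn": 0.08},{"grip": 0.85,"dx": 0,"dy": 0,"dz": 0,"turn": 0.08},{"grip": 0.85,"dx": 15,"dy": 16,"dz": 0,"turn": 0},{"grip": 0.85,"dx": 30,"dy": 32,"dz": 0,"turn": 0},{"grip": 0.85,"dx": 30,"dy": 32,"dz": 0,"turn": 0},{"grip": 0.85,"dx": 30,"dy": 32,"dz": 0,"turn": 0},{"grip": 0.85,"dx": 30,"dy": 32,"dz": 0,"turn": 0},{"grip": 0.85,"dx": 30,"dy": 32,"dz": 0,"turn": 0},{"grip": 0.85,"dx": 25,"dy": 26,"dz": 0,"turn": 0},{"grip": 0.85,"dx": 14,"dy": 14,"dz": 0,"turn": 0},{"grip": 0.85,"dx": 5,"dy": 6,"dz": 0,"turn": 0},{"grip": 0.85,"dx": 0,"dy": 0,"dz": 0,"turn": 0},{"grip": 0.85,"dx": 0,"dy": 0,"dz": 0,"turn": 0},{"grip": 0.85,"dx": 0,"dy": 0,"dz": 0,"turn": 0}])

```text
clock: 9.7
tool_pos: [0.441, 0.0623, 0.0967]
eef_rot: [0.062, 0.998, -0.0, 0.001]
contact_force: [0.2, -0.8, 0.6]
opening: 0.85
```

```bash
python3 - <<'E'
from h import *;from plant import *
plan(get_state(),.440,.063,.003,-.12+np.pi/2)
for n in ["scene"]:
    s=snapshot(n); cv2.imwrite(f"pics/{n}3.png",cv2.resize(s["img"][140:270,150:400],None,fx=3,fy=3)[:,:,::-1])
    pickle.dump(s,open(f"pics/{n}3.pkl","wb"))
E
```

```text
clock 9.70 pos [0.441  0.0623 0.0967] head 1.446 q7 0.72 open 0.850 F [ 0.2 -0.8  0.6] tilt 0.001
turn -0.004 dx 1.1 dy 0.6 dz 93.7
```

View pics/scene3.png

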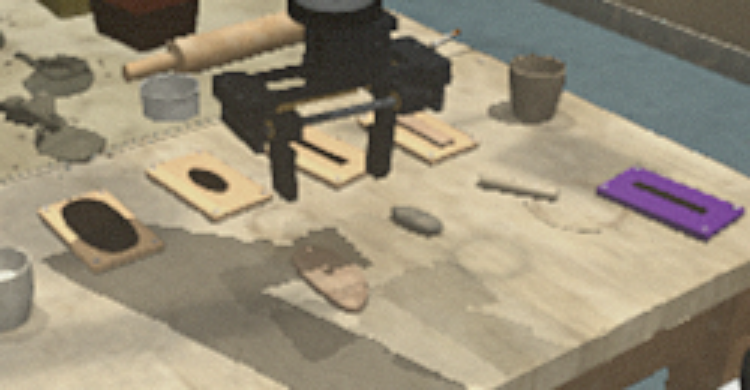

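The scene crop shows the strip lying on its wide-bar board at about (430,130) and the jaws open above the rib (335,275). I go down and close on the rib.

>>> send_rows(series=[{"grip": 0.85,"dx": 1,"dy": 0,"dz": 30,"turn": 0},{"grip": 0.85,"dx": 0,"dy": 0,"dz": 30,"turn": 0},{"grip": 0.85,"dx": 0,"dy": 0,"dz": 18,"turn": 0},{"grip": 0.85,"dx": 0,"dy": 0,"dz": 10,"turn": 0},{"grip": 0.85,"dx": 0,"dy": 0,"dz": 5,"turn": 0},{"grip": 0.85,"dx": 0,"dy": 0,"dz": 0,"turn": 0},{"grip": 0.3,"dx": 0,"dy": 0,"dz": 0,"turn": 0},{"grip": 0.3,"dx": 0,"dy": 0,"dz": 0,"turn": 0},{"grip": 0.3,"dx": 0,"dy": 0,"dz": 0,"turn": 0},{"grip": 0.3,"dx": 0,"dy": 0,"dz": 0,"turn": 0},{"grip": 0.3,"dx": 0,"dy": 0,"dz": 0,"turn": 0},{"grip": 0.3,"dx": 0,"dy": 0,"dz": 0,"turn": 0}])

```text
clock: 10.95
tool_pos: [0.4415, 0.0633, 0.0215]
eef_rot: [0.061, 0.998, -0.002, -0.003]
contact_force: [-0.1, -0.4, 0.5]
opening: 0.331
```

```bash
python3 - <<'E'
from h import *;from plant import *
plan(get_state(),.632,.195,.1,.004+np.pi/2)
s=snapshot("scene"); cv2.imwrite(f"pics/scene4.png",cv2.resize(s["img"][170:270,200:320],None,fx=5,fy=5)[:,:,::-1])
E
```

```text
clock 10.95 pos [0.4415 0.0633 0.0215] head 1.449 q7 -0.10 open 0.331 F [-0.1 -0.4  0.5] tilt 0.007
turn -0.126 dx -191.0 dy 130.9 dz -78.5
```

View pics/scene4.png

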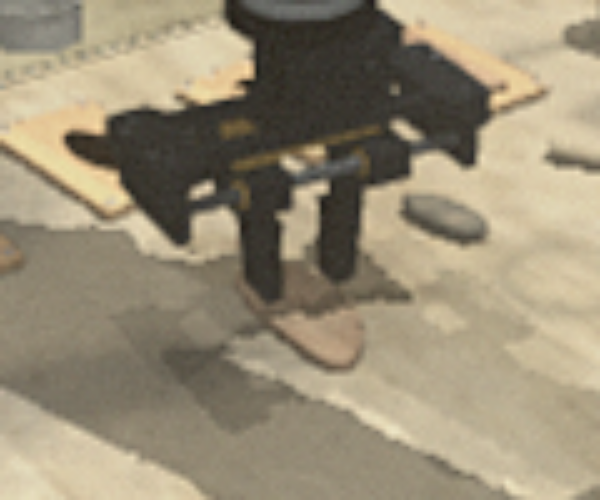

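The descent was cut short: the arm was swinging its redundant joint, so it stopped at z = 21 mm, above the rib, and nothing is gripped. I reopen and go on down.

>>> send_rows(series=[{"grip": 0.85,"dx": 0,"dy": 0,"dz": 0,"turn": 0},{"grip": 0.85,"dx": 0,"dy": 0,"dz": 0,"turn": 0},{"grip": 0.85,"dx": 0,"dy": 0,"dz": 0,"turn": 0},{"grip": 0.85,"dx": 0,"dy": 0,"dz": 0,"turn": 0},{"grip": 0.85,"dx": 0,"dy": 0,"dz": 8,"turn": 0},{"grip": 0.85,"dx": 0,"dy": 0,"dz": 6,"turn": 0},{"grip": 0.85,"dx": 0,"dy": 0,"dz": 0,"turn": 0},{"grip": 0.85,"dx": 0,"dy": 0,"dz": 0,"turn": 0}])

```text
clock: 11.8
tool_pos: [0.4414, 0.0629, 0.0109]
eef_rot: [0.061, 0.998, -0.002, -0.003]
contact_force: [0.5, 0.3, -0.6]
opening: 0.851
```

```bash
python3 - <<'E'
from h import *;from plant import *
plan(get_state(),.440,.063,.003,-.12+np.pi/2)
E
```

```text
clock 11.80 pos [0.4414 0.0629 0.0109] head 1.449 q7 -0.40 open 0.851 F [ 0.5  0.3 -0.6] tilt 0.007
turn -0.002 dx 1.4 dy -0.1 dz 7.9
```

>>> send_rows(series=[{"grip": 0.85,"dx": 1,"dy": 0,"dz": 5,"turn": 0},{"grip": 0.85,"dx": 0,"dy": 0,"dz": 3,"turn": 0},{"grip": 0.85,"dx": 0,"dy": 0,"dz": 0,"turn": 0},{"grip": 0.85,"dx": 0,"dy": 0,"dz": 0,"turn": 0}])

```text
clock: 12.2
tool_pos: [0.4404, 0.063, 0.003]
eef_rot: [0.061, 0.998, -0.002, -0.003]
contact_force: [-0.1, 0.5, -0.3]
opening: 0.848
```

```bash
python3 - <<'E'
from h import *;from plant import *
st=get_state();plan(st,.440,.063,.003,-.12+np.pi/2);print(st["q"].round(2))
E
```

```text
clock 12.20 pos [0.4404 0.063  0.003 ] head 1.449 q7 -0.47 open 0.848 F [-0.1  0.5 -0.3] tilt 0.007
turn -0.002 dx 0.4 dy -0.1 dz -0.0
[-0.12  0.95 -0.2   2.22  1.68  0.17 -0.47]
```

>>> send_rows(series=[{"grip": 0.3,"dx": 0,"dy": 0,"dz": 0,"turn": 0},{"grip": 0.3,"dx": 0,"dy": 0,"dz": 0,"turn": 0},{"grip": 0.3,"dx": 0,"dy": 0,"dz": 0,"turn": 0},{"grip": 0.3,"dx": 0,"dy": 0,"dz": 0,"turn": 0},{"grip": 0.3,"dx": 0,"dy": 0,"dz": 0,"turn": 0},{"grip": 0.3,"dx": 0,"dy": 0,"dz": -5,"turn": 0},{"grip": 0.3,"dx": 0,"dy": 0,"dz": -10,"turn": 0},{"grip": 0.3,"dx": 0,"dy": 0,"dz": -15,"turn": 0},{"grip": 0.3,"dx": 0,"dy": 0,"dz": -20,"turn": 0},{"grip": 0.3,"dx": 0,"dy": 0,"dz": -20,"turn": 0},{"grip": 0.3,"dx": 0,"dy": 0,"dz": -20,"turn": 0},{"grip": 0.3,"dx": 0,"dy": 0,"dz": 0,"turn": 0},{"grip": 0.3,"dx": 0,"dy": 0,"dz": 0,"turn": 0}])

```text
clock: 13.5
tool_pos: [0.4417, 0.0631, 0.0892]
eef_rot: [0.061, 0.998, -0.002, -0.002]
contact_force: [0.7, 0.3, -0.6]
opening: 0.523
```

```bash
python3 - <<'E'
from h import *;from plant import *
plan(get_state(),.632,.195,.1,.004+np.pi/2)
s=snapshot("scene"); cv2.imwrite(f"pics/scene5.png",cv2.resize(s["img"][140:270,200:350],None,fx=4,fy=4)[:,:,::-1])
s=snapshot("top"); cv2.imwrite(f"pics/top5.png",cv2.resize(s["img"][150:290,180:330],None,fx=4,fy=4)[:,:,::-1])
E
```

```text
clock 13.50 pos [0.4417 0.0631 0.0892] head 1.448 q7 0.19 open 0.523 F [ 0.7  0.3 -0.6] tilt 0.006
turn -0.126 dx -190.8 dy 131.2 dz -10.8
```

View pics/scene5.png

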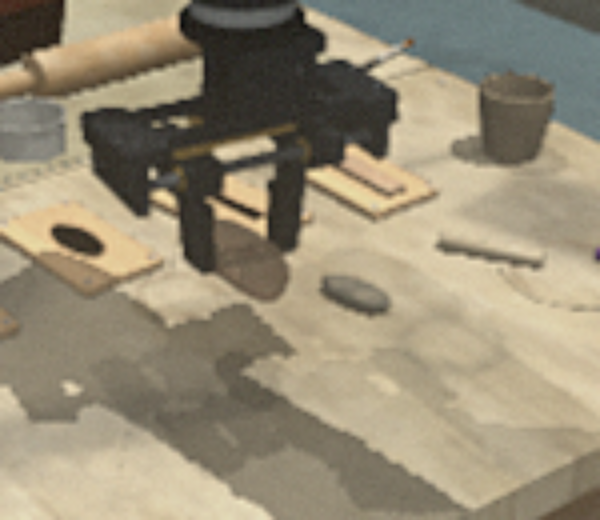

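View pics/top5.png

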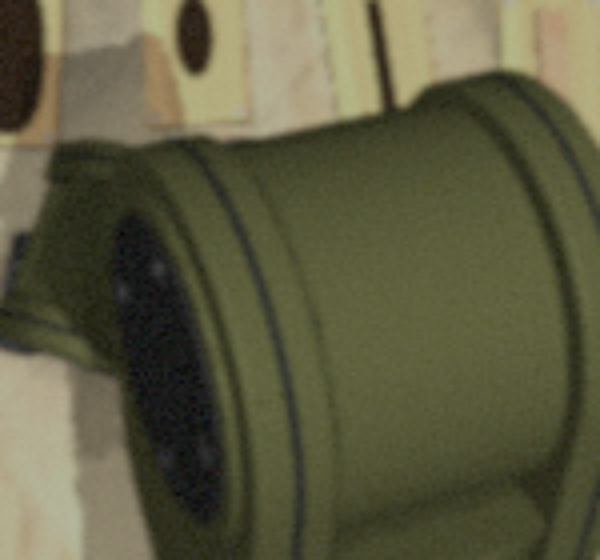

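>>> send_rows(series=[{"grip": 0.3,"dx": 0,"dy": 0,"dz": -5,"turn": -0.063},{"grip": 0.3,"dx": 0,"dy": 0,"dz": -5,"turn": -0.063},{"grip": 0.3,"dx": -10,"dy": 7,"dz": 0,"turn": 0},{"grip": 0.3,"dx": -25,"dy": 17,"dz": 0,"turn": 0},{"grip": 0.3,"dx": -25,"dy": 17,"dz": 0,"turn": 0},{"grip": 0.3,"dx": -25,"dy": 17,"dz": 0,"turn": 0},{"grip": 0.3,"dx": -25,"dy": 17,"dz": 0,"turn": 0},{"grip": 0.3,"dx": -25,"dy": 17,"dz": 0,"turn": 0},{"grip": 0.3,"dx": -25,"dy": 17,"dz": 0,"turn": 0},{"grip": 0.3,"dx": -20,"dy": 14,"dz": 0,"turn": 0},{"grip": 0.3,"dx": -11,"dy": 8,"dz": 0,"turn": 0},{"grip": 0.3,"dx": 0,"dy": 0,"dz": 0,"turn": 0},{"grip": 0.3,"dx": 0,"dy": 0,"dz": 0,"turn": 0},{"grip": 0.3,"dx": 0,"dy": 0,"dz": 0,"turn": 0}])

```text
clock: 15.0
tool_pos: [0.6309, 0.1941, 0.0971]
eef_rot: [-0.002, 1.0, -0.003, -0.003]
contact_force: [-0.7, -0.5, -0.3]
opening: 0.518
```

```bash
python3 - <<'E'
from h import *;from plant import *
plan(get_state(),.632,.195,.0125,.004+np.pi/2)
s=snapshot("scene"); cv2.imwrite(f"pics/scene6.png",cv2.resize(s["img"][130:260,130:280],None,fx=4,fy=4)[:,:,::-1])
s=snapshot("top"); cv2.imwrite(f"pics/top6.png",cv2.resize(s["img"][110:250,120:270],None,fx=4,fy=4)[:,:,::-1])
E
```

```text
clock 15.00 pos [0.6309 0.1941 0.0971] head 1.575 q7 0.61 open 0.518 F [-0.7 -0.5 -0.3] tilt 0.009
turn 0.001 dx -1.1 dy 0.9 dz 84.6
```

View pics/scene6.png

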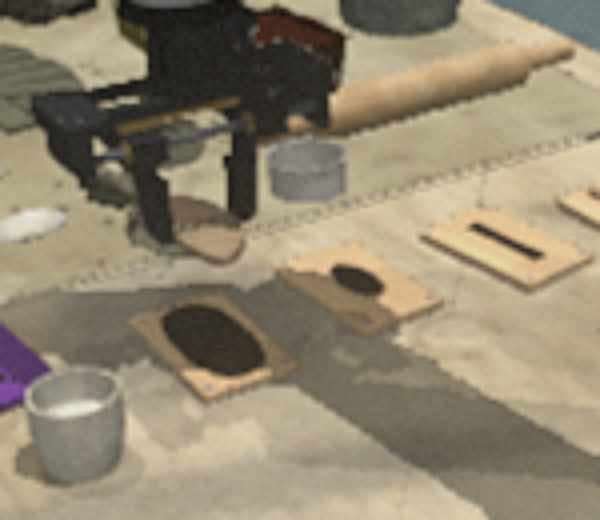

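View pics/top6.png

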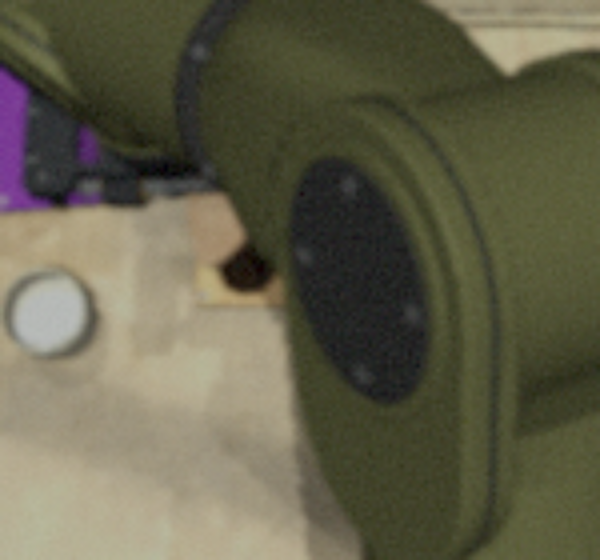

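The rib hangs held over its large oval, and the cup at crop (75,425) is well clear. I lower it.

>>> send_rows(series=[{"grip": 0.3,"dx": -1,"dy": 1,"dz": 20,"turn": 0},{"grip": 0.3,"dx": 0,"dy": 0,"dz": 25,"turn": 0},{"grip": 0.3,"dx": 0,"dy": 0,"dz": 18,"turn": 0},{"grip": 0.3,"dx": 0,"dy": 0,"dz": 9,"turn": 0},{"grip": 0.3,"dx": 0,"dy": 0,"dz": 4,"turn": 0},{"grip": 0.3,"dx": 0,"dy": 0,"dz": 0,"turn": 0},{"grip": 0.3,"dx": 0,"dy": 0,"dz": 0,"turn": 0}])

```text
clock: 15.8
tool_pos: [0.6333, 0.1962, 0.0226]
eef_rot: [-0.002, 1.0, -0.002, -0.002]
contact_force: [-0.2, 0.6, -0.4]
opening: 0.524
```

```bash
python3 - <<'E'
from h import *;from plant import *
plan(get_state(),.632,.195,.0125,.004+np.pi/2)
E
```

```text
clock 15.80 pos [0.6333 0.1962 0.0226] head 1.575 q7 0.56 open 0.524 F [-0.2  0.6 -0.4] tilt 0.005
turn 0.000 dx 1.3 dy -1.2 dz 10.1
```

>>> send_rows(series=[{"grip": 0.3,"dx": 1,"dy": -1,"dz": 4,"turn": 0},{"grip": 0.3,"dx": 0,"dy": 0,"dz": 3,"turn": 0},{"grip": 0.3,"dx": 0,"dy": 0,"dz": 3,"turn": 0},{"grip": 0.3,"dx": 0,"dy": 0,"dz": 0,"turn": 0},{"grip": 0.3,"dx": 0,"dy": 0,"dz": 0,"turn": 0}])

```text
clock: 16.3
tool_pos: [0.6318, 0.1945, 0.012]
eef_rot: [-0.002, 1.0, -0.002, -0.002]
contact_force: [-0.1, 0.4, 1.6]
opening: 0.521
```

```bash
python3 - <<'E'
from h import *;from plant import *
plan(get_state(),.632,.195,.0125,.004+np.pi/2)
s=snapshot("scene"); cv2.imwrite(f"pics/scene7.png",cv2.resize(s["img"][150:260,130:260],None,fx=5,fy=5)[:,:,::-1])
E
```

```text
clock 16.30 pos [0.6318 0.1945 0.012 ] head 1.575 q7 0.55 open 0.521 F [-0.1  0.4  1.6] tilt 0.006
turn 0.000 dx -0.2 dy 0.5 dz -0.5
```

View pics/scene7.png

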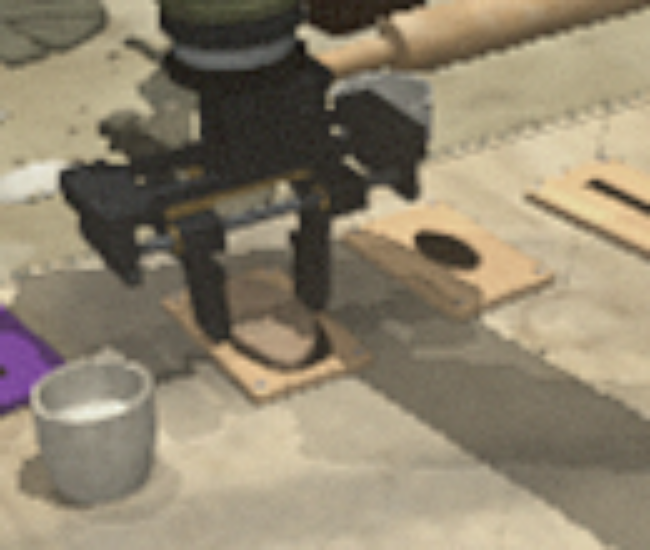

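It rests on the oval with light contact. I release, rise, and open to 0.65 for the pebble.

>>> send_rows(series=[{"grip": 0.7,"dx": 0,"dy": 0,"dz": 0,"turn": 0},{"grip": 0.7,"dx": 0,"dy": 0,"dz": 0,"turn": 0},{"grip": 0.7,"dx": 0,"dy": 0,"dz": 0,"turn": 0},{"grip": 0.7,"dx": 0,"dy": 0,"dz": -12,"turn": 0},{"grip": 0.7,"dx": 0,"dy": 0,"dz": -35,"turn": 0},{"grip": 0.65,"dx": 0,"dy": 0,"dz": -35,"turn": 0},{"grip": 0.65,"dx": 0,"dy": 0,"dz": -5,"turn": 0},{"grip": 0.65,"dx": 0,"dy": 0,"dz": 0,"turn": 0}])

```text
clock: 17.15
tool_pos: [0.633, 0.1956, 0.1009]
eef_rot: [-0.002, 1.0, -0.002, -0.001]
contact_force: [0.1, 0.6, -0.0]
opening: 0.646
```

```bash
python3 - <<'E'
from h import *;from plant import *
plan(get_state(),.4715,-.059,.08,.23+np.pi/2)
E
```

```text
clock 17.15 pos [0.633  0.1956 0.1009] head 1.575 q7 0.61 open 0.646 F [ 0.1  0.6 -0. ] tilt 0.004
turn -0.226 dx 215.2 dy -211.1 dz 20.9
```

>>> send_rows(series=[{"grip": 0.65,"dx": 0,"dy": 0,"dz": 0,"turn": -0.113},{"grip": 0.65,"dx": 0,"dy": 0,"dz": 0,"turn": -0.113},{"grip": 0.65,"dx": 15,"dy": -15,"dz": 0,"turn": 0},{"grip": 0.65,"dx": 28,"dy": -28,"dz": 0,"turn": 0},{"grip": 0.65,"dx": 28,"dy": -28,"dz": 0,"turn": 0},{"grip": 0.65,"dx": 28,"dy": -28,"dz": 0,"turn": 0},{"grip": 0.65,"dx": 28,"dy": -28,"dz": 0,"turn": 0},{"grip": 0.65,"dx": 28,"dy": -28,"dz": 0,"turn": 0},{"grip": 0.65,"dx": 28,"dy": -28,"dz": 0,"turn": 0},{"grip": 0.65,"dx": 20,"dy": -18,"dz": 0,"turn": 0},{"grip": 0.65,"dx": 12,"dy": -10,"dz": 10,"turn": 0},{"grip": 0.65,"dx": 0,"dy": 0,"dz": 10,"turn": 0},{"grip": 0.65,"dx": 0,"dy": 0,"dz": 0,"turn": 0},{"grip": 0.65,"dx": 0,"dy": 0,"dz": 0,"turn": 0}])

```text
clock: 18.55
tool_pos: [0.4705, -0.0591, 0.0803]
eef_rot: [-0.115, 0.993, -0.002, -0.003]
contact_force: [0.2, 0.1, 0.1]
opening: 0.65
```

```bash
python3 - <<'E'
from h import *;from plant import *
plan(get_state(),.4715,-.059,.004,.23+np.pi/2)
s=snapshot("scene"); pickle.dump(s,open("pics/scene8.pkl","wb")); cv2.imwrite(f"pics/scene8.png",cv2.resize(s["img"][150:270,160:360],None,fx=4,fy=4)[:,:,::-1])
E
```

```text
clock 18.55 pos [ 0.4705 -0.0591  0.0803] head 1.801 q7 0.77 open 0.650 F [0.2 0.1 0.1] tilt 0.007
turn 0.001 dx -1.0 dy -0.1 dz 76.3
```

View pics/scene8.png

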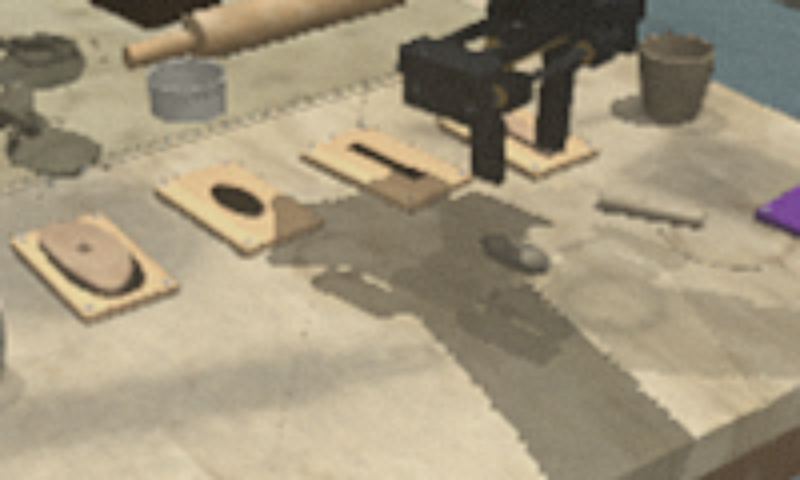

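The rib (crop (90,255)) sits a bit toward the far end of its oval and slightly turned. I'll measure it later and mend it. Pebble now: descend, check the height, then close.

>>> send_rows(series=[{"grip": 0.65,"dx": 0,"dy": 0,"dz": 20,"turn": 0},{"grip": 0.65,"dx": 0,"dy": 0,"dz": 20,"turn": 0},{"grip": 0.65,"dx": 0,"dy": 0,"dz": 15,"turn": 0},{"grip": 0.65,"dx": 0,"dy": 0,"dz": 12,"turn": 0},{"grip": 0.65,"dx": 0,"dy": 0,"dz": 9,"turn": 0},{"grip": 0.65,"dx": 0,"dy": 0,"dz": 0,"turn": 0},{"grip": 0.65,"dx": 0,"dy": 0,"dz": 0,"turn": 0}])

```text
clock: 19.3
tool_pos: [0.4708, -0.0593, 0.005]
eef_rot: [-0.115, 0.993, -0.002, -0.002]
contact_force: [0.0, -0.3, -0.1]
opening: 0.651
```

```bash
python3 - <<'E'
from h import *;from plant import *
plan(get_state(),.4715,-.059,.004,.23+np.pi/2)
E
```

```text
clock 19.30 pos [ 0.4708 -0.0593  0.005 ] head 1.802 q7 0.49 open 0.651 F [ 0.  -0.3 -0.1] tilt 0.006
turn 0.001 dx -0.7 dy 0.2 dz 1.0
```

>>> send_rows(series=[{"grip": 0.65,"dx": -1,"dy": 0,"dz": 2,"turn": 0},{"grip": 0,"dx": 0,"dy": 0,"dz": 0,"turn": 0},{"grip": 0,"dx": 0,"dy": 0,"dz": 0,"turn": 0},{"grip": 0,"dx": 0,"dy": 0,"dz": 0,"turn": 0},{"grip": 0,"dx": 0,"dy": 0,"dz": 0,"turn": 0},{"grip": 0,"dx": 0,"dy": 0,"dz": 0,"turn": 0},{"grip": 0,"dx": 0,"dy": 0,"dz": -5,"turn": 0},{"grip": 0,"dx": 0,"dy": 0,"dz": -15,"turn": 0},{"grip": 0,"dx": 0,"dy": 0,"dz": -25,"turn": 0},{"grip": 0,"dx": 0,"dy": 0,"dz": -30,"turn": 0},{"grip": 0,"dx": 0,"dy": 0,"dz": 0,"turn": 0},{"grip": 0,"dx": 0,"dy": 0,"dz": 0,"turn": 0}])

```text
clock: 20.5
tool_pos: [0.472, -0.0595, 0.0782]
eef_rot: [-0.115, 0.993, -0.002, -0.002]
contact_force: [0.2, -0.6, -0.4]
opening: 0.293
```

```bash
python3 - <<'E'
from h import *;from plant import *
plan(get_state(),.6485,.067,.08,.072+np.pi/2)
s=snapshot("scene"); cv2.imwrite(f"pics/scene9.png",cv2.resize(s["img"][150:250,210:350],None,fx=5,fy=5)[:,:,::-1])
E
```

```text
clock 20.50 pos [ 0.472  -0.0595  0.0782] head 1.800 q7 0.78 open 0.293 F [ 0.2 -0.6 -0.4] tilt 0.005
turn 0.158 dx -185.1 dy 113.5 dz -1.8
```

View pics/scene9.png

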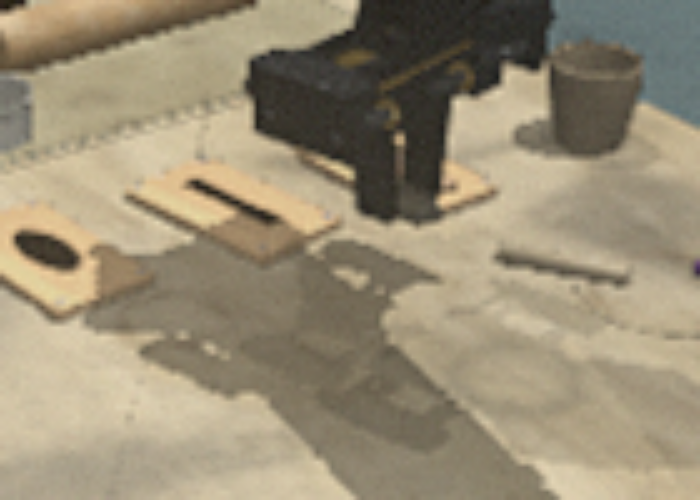

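The pebble is held between the fingers (crop (420,205), opening 26 mm). I carry it to the small oval.

>>> send_rows(series=[{"grip": 0,"dx": 0,"dy": 0,"dz": 0,"turn": 0.08},{"grip": 0,"dx": 0,"dy": 0,"dz": 0,"turn": 0.078},{"grip": 0,"dx": -10,"dy": 6,"dz": 0,"turn": 0},{"grip": 0,"dx": -25,"dy": 15,"dz": 0,"turn": 0},{"grip": 0,"dx": -25,"dy": 15,"dz": 0,"turn": 0},{"grip": 0,"dx": -25,"dy": 16,"dz": 0,"turn": 0},{"grip": 0,"dx": -25,"dy": 16,"dz": 0,"turn": 0},{"grip": 0,"dx": -25,"dy": 15,"dz": 0,"turn": 0},{"grip": 0,"dx": -25,"dy": 15,"dz": 0,"turn": 0},{"grip": 0,"dx": -15,"dy": 10,"dz": 0,"turn": 0},{"grip": 0,"dx": -10,"dy": 6,"dz": 0,"turn": 0},{"grip": 0,"dx": 0,"dy": 0,"dz": 20,"turn": 0},{"grip": 0,"dx": 0,"dy": 0,"dz": 20,"turn": 0},{"grip": 0,"dx": 0,"dy": 0,"dz": 12,"turn": 0},{"grip": 0,"dx": 0,"dy": 0,"dz": 3,"turn": 0},{"grip": 0,"dx": 0,"dy": 0,"dz": 0,"turn": 0},{"grip": 0,"dx": 0,"dy": 0,"dz": 0,"turn": 0}])

```text
clock: 22.25
tool_pos: [0.6482, 0.0677, 0.0219]
eef_rot: [-0.036, 0.999, -0.002, -0.002]
contact_force: [0.2, -0.0, 0.1]
opening: 0.292
```

```bash
python3 - <<'E'
from h import *;from plant import *
plan(get_state(),.6485,.067,.0128,.072+np.pi/2)
s=snapshot("scene"); cv2.imwrite(f"pics/scene10.png",cv2.resize(s["img"][150:250,160:300],None,fx=5,fy=5)[:,:,::-1])
E
```

```text
clock 22.25 pos [0.6482 0.0677 0.0219] head 1.643 q7 0.78 open 0.292 F [ 0.2 -0.   0.1] tilt 0.005
turn 0.000 dx -0.2 dy -0.7 dz 9.1
```

View pics/scene10.png

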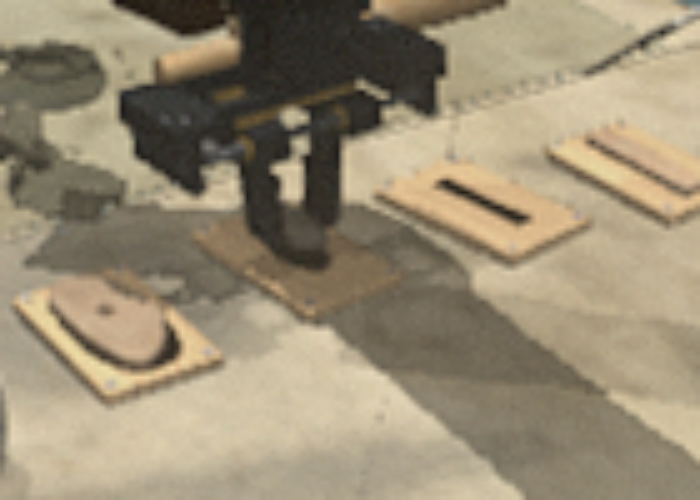

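>>> send_rows(series=[{"grip": 0,"dx": 0,"dy": -0.5,"dz": 5,"turn": 0},{"grip": 0,"dx": 0,"dy": 0,"dz": 4,"turn": 0},{"grip": 0,"dx": 0,"dy": 0,"dz": 0,"turn": 0},{"grip": 0.5,"dx": 0,"dy": 0,"dz": 0,"turn": 0},{"grip": 0.5,"dx": 0,"dy": 0,"dz": 0,"turn": 0},{"grip": 0.5,"dx": 0,"dy": 0,"dz": 0,"turn": 0},{"grip": 0.5,"dx": 0,"dy": 0,"dz": -12,"turn": 0},{"grip": 0.5,"dx": 0,"dy": 0,"dz": -30,"turn": 0},{"grip": 0.5,"dx": 0,"dy": 0,"dz": -30,"turn": 0},{"grip": 0.5,"dx": 0,"dy": 0,"dz": 0,"turn": 0},{"grip": 0.5,"dx": 0,"dy": 0,"dz": 0,"turn": 0}])

```text
clock: 23.4
tool_pos: [0.6487, 0.0674, 0.0857]
eef_rot: [-0.036, 0.999, -0.002, -0.001]
contact_force: [-0.3, -0.1, -0.6]
opening: 0.5
```

```bash
python3 - <<'E'
from h import *;from plant import *
plan(get_state(),.463,-.184,.08,.55+np.pi/2)
E
```

```text
clock 23.40 pos [0.6487 0.0674 0.0857] head 1.643 q7 0.83 open 0.500 F [-0.3 -0.1 -0.6] tilt 0.005
turn -0.478 dx 289.7 dy -117.2 dz 5.7
```

>>> send_rows(series=[{"grip": 0.5,"dx": 0,"dy": 0,"dz": 0,"turn": -0.12},{"grip": 0.5,"dx": 0,"dy": 0,"dz": 0,"turn": -0.12},{"grip": 0.5,"dx": 0,"dy": 0,"dz": 0,"turn": -0.12},{"grip": 0.5,"dx": 0,"dy": 0,"dz": 0,"turn": -0.118},{"grip": 0.5,"dx": 15,"dy": -6,"dz": 0,"turn": 0},{"grip": 0.5,"dx": 35,"dy": -14,"dz": 0,"turn": 0},{"grip": 0.5,"dx": 35,"dy": -14,"dz": 0,"turn": 0},{"grip": 0.5,"dx": 35,"dy": -14,"dz": 0,"turn": 0},{"grip": 0.5,"dx": 35,"dy": -14,"dz": 0,"turn": 0},{"grip": 0.5,"dx": 35,"dy": -14,"dz": 0,"turn": 0},{"grip": 0.5,"dx": 35,"dy": -15,"dz": 0,"turn": 0},{"grip": 0.5,"dx": 35,"dy": -14,"dz": 0,"turn": 0},{"grip": 0.5,"dx": 20,"dy": -8,"dz": 0,"turn": 0},{"grip": 0.5,"dx": 10,"dy": -4,"dz": 5,"turn": 0},{"grip": 0.5,"dx": 0,"dy": 0,"dz": 0,"turn": 0},{"grip": 0.5,"dx": 0,"dy": 0,"dz": 0,"turn": 0}])

```text
clock: 25.0
tool_pos: [0.4629, -0.1827, 0.0811]
eef_rot: [-0.272, 0.962, -0.001, -0.002]
contact_force: [0.5, 0.2, 0.2]
opening: 0.501
```

```bash
python3 - <<'E'
from h import *;from plant import *
plan(get_state(),.463,-.184,.004,.55+np.pi/2)
for n in ["scene","top"]:
    s=snapshot(n); pickle.dump(s,open(f"pics/{n}11.pkl","wb"))
    cv2.imwrite(f"pics/{n}11.png",cv2.resize(s["img"][140:250,160:360] if n=="scene" else s["img"][110:250,150:350],None,fx=4,fy=4)[:,:,::-1])
E
```

```text
clock 25.00 pos [ 0.4629 -0.1827  0.0811] head 2.122 q7 1.36 open 0.501 F [0.5 0.2 0.2] tilt 0.005
turn 0.001 dx 0.6 dy -1.1 dz 77.1
```

View pics/scene11.png

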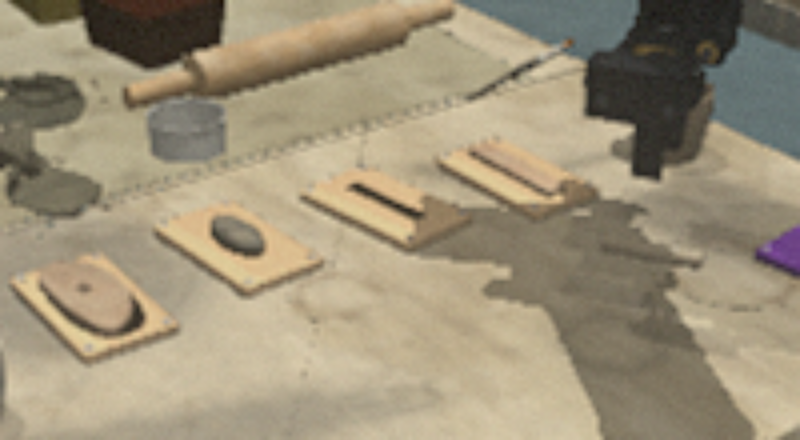

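View pics/top11.png

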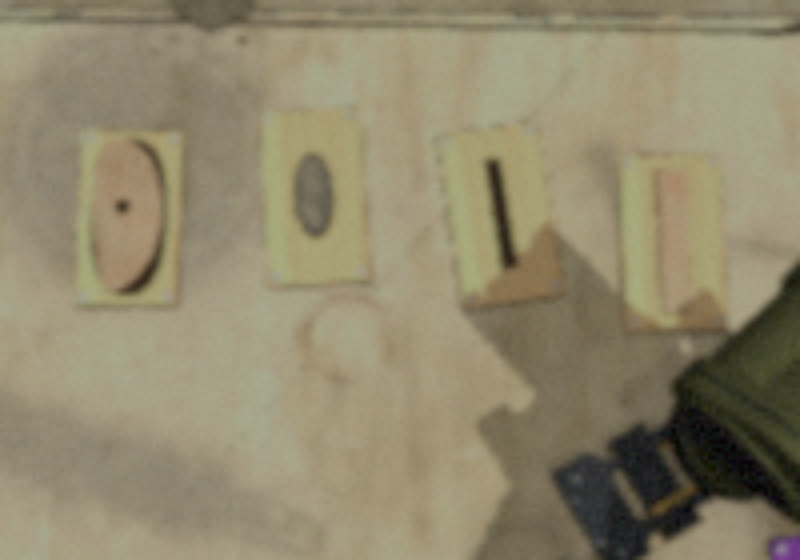

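The top view shows the pebble (crop (315,195)) covering its oval. The strip (675,240) is on its bar, shifted about 2 mm. The rib (127,215) is within a few mm and slightly turned. I go down on the dowel.

>>> send_rows(series=[{"grip": 0.5,"dx": 0,"dy": -1,"dz": 20,"turn": 0},{"grip": 0.5,"dx": 0,"dy": 0,"dz": 20,"turn": 0},{"grip": 0.5,"dx": 0,"dy": 0,"dz": 15,"turn": 0},{"grip": 0.5,"dx": 0,"dy": 0,"dz": 12,"turn": 0},{"grip": 0.5,"dx": 0,"dy": 0,"dz": 9,"turn": 0},{"grip": 0.5,"dx": 0,"dy": 0,"dz": 0,"turn": 0},{"grip": 0.5,"dx": 0,"dy": 0,"dz": 0,"turn": 0}])

```text
clock: 25.8
tool_pos: [0.463, -0.1843, 0.0055]
eef_rot: [-0.272, 0.962, -0.001, -0.002]
contact_force: [-0.4, 0.3, -0.2]
opening: 0.497
```

```bash
python3 - <<'E'
from h import *;from plant import *
plan(get_state(),.463,-.184,.003,.55+np.pi/2)
s=snapshot("scene"); cv2.imwrite(f"pics/scene12.png",cv2.resize(s["img"][140:250,260:400],None,fx=5,fy=5)[:,:,::-1])
E
```

```text
clock 25.80 pos [ 0.463  -0.1843  0.0055] head 2.122 q7 1.16 open 0.497 F [-0.4  0.3 -0.2] tilt 0.005
turn 0.002 dx -0.1 dy 0.2 dz 2.5
```

View pics/scene12.png

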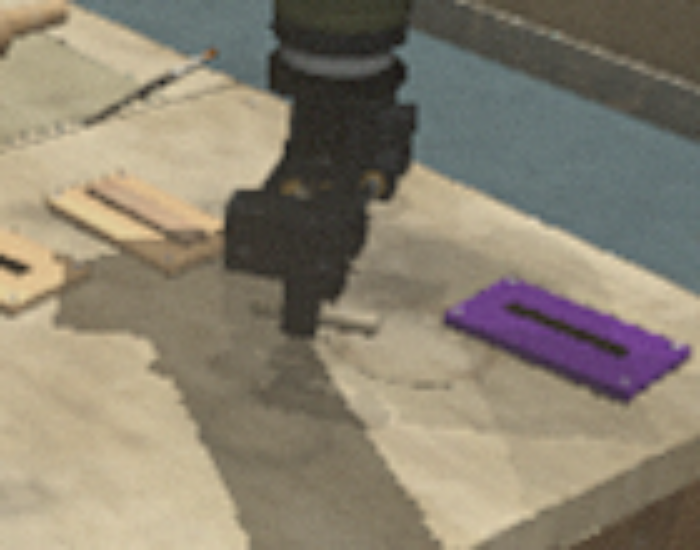

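>>> send_rows(series=[{"grip": 0.5,"dx": 0,"dy": 0,"dz": 2.5,"turn": 0},{"grip": 0,"dx": 0,"dy": 0,"dz": 0,"turn": 0},{"grip": 0,"dx": 0,"dy": 0,"dz": 0,"turn": 0},{"grip": 0,"dx": 0,"dy": 0,"dz": 0,"turn": 0},{"grip": 0,"dx": 0,"dy": 0,"dz": 0,"turn": 0},{"grip": 0,"dx": 0,"dy": 0,"dz": 0,"turn": 0},{"grip": 0,"dx": 0,"dy": 0,"dz": -5,"turn": 0},{"grip": 0,"dx": 0,"dy": 0,"dz": -15,"turn": 0},{"grip": 0,"dx": 0,"dy": 0,"dz": -25,"turn": 0},{"grip": 0,"dx": 0,"dy": 0,"dz": -30,"turn": 0},{"grip": 0,"dx": 0,"dy": 0,"dz": 0,"turn": 0},{"grip": 0,"dx": 0,"dy": 0,"dz": 0,"turn": 0}])

```text
clock: 27.05
tool_pos: [0.4628, -0.1853, 0.0783]
eef_rot: [-0.271, 0.962, -0.002, -0.002]
contact_force: [-0.4, 0.7, -0.6]
opening: 0.134
```

```bash
python3 - <<'E'
from h import *;from plant import *
plan(get_state(),.6375,-.0625,.08,.16+np.pi/2)
s=snapshot("scene"); cv2.imwrite(f"pics/scene13.png",cv2.resize(s["img"][120:230,260:400],None,fx=5,fy=5)[:,:,::-1])
E
```

```text
clock 27.05 pos [ 0.4628 -0.1853  0.0783] head 2.121 q7 1.36 open 0.134 F [-0.4  0.7 -0.6] tilt 0.006
turn 0.390 dx -192.0 dy 93.4 dz -1.7
```

View pics/scene13.png

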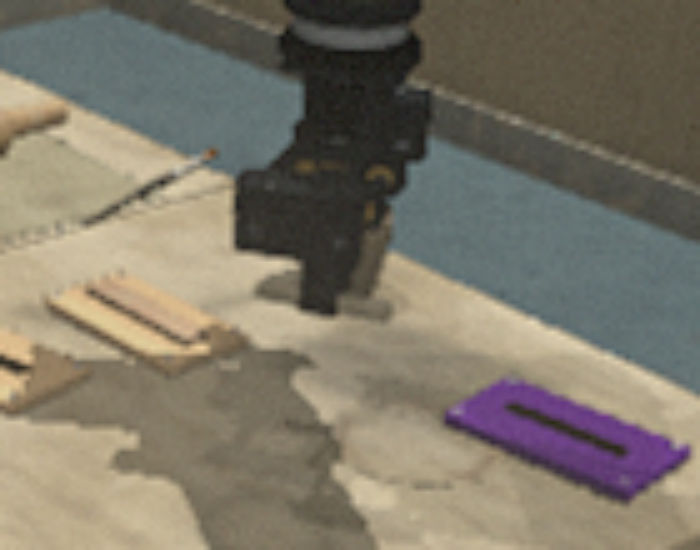

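The dowel is held (opening 12 mm, visible either side of the fingers at crop (320,305)). I carry it to the narrow-bar board.

>>> send_rows(series=[{"grip": 0,"dx": 0,"dy": 0,"dz": 0,"turn": 0.1},{"grip": 0,"dx": 0,"dy": 0,"dz": 0,"turn": 0.1},{"grip": 0,"dx": 0,"dy": 0,"dz": 0,"turn": 0.1},{"grip": 0,"dx": 0,"dy": 0,"dz": 0,"turn": 0.09},{"grip": 0,"dx": -12,"dy": 6,"dz": 0,"turn": 0},{"grip": 0,"dx": -25,"dy": 12,"dz": 0,"turn": 0},{"grip": 0,"dx": -25,"dy": 12,"dz": 0,"turn": 0},{"grip": 0,"dx": -25,"dy": 12,"dz": 0,"turn": 0},{"grip": 0,"dx": -25,"dy": 12,"dz": 0,"turn": 0},{"grip": 0,"dx": -25,"dy": 12,"dz": 0,"turn": 0},{"grip": 0,"dx": -25,"dy": 12,"dz": 0,"turn": 0},{"grip": 0,"dx": -20,"dy": 10,"dz": 0,"turn": 0},{"grip": 0,"dx": -10,"dy": 5,"dz": 0,"turn": 0},{"grip": 0,"dx": 0,"dy": 0,"dz": 20,"turn": 0},{"grip": 0,"dx": 0,"dy": 0,"dz": 20,"turn": 0},{"grip": 0,"dx": 0,"dy": 0,"dz": 12,"turn": 0},{"grip": 0,"dx": 0,"dy": 0,"dz": 3,"turn": 0},{"grip": 0,"dx": 0,"dy": 0,"dz": 0,"turn": 0},{"grip": 0,"dx": 0,"dy": 0,"dz": 0,"turn": 0}])

```text
clock: 29.0
tool_pos: [0.6372, -0.0629, 0.0219]
eef_rot: [-0.08, 0.997, -0.002, -0.002]
contact_force: [0.5, -0.4, 0.6]
opening: 0.129
```

```bash
python3 - <<'E'
from h import *;from plant import *
plan(get_state(),.6375,-.0625,.0125,.16+np.pi/2)
s=snapshot("scene"); cv2.imwrite(f"pics/scene14.png",cv2.resize(s["img"][130:230,180:320],None,fx=5,fy=5)[:,:,::-1])
E
```

```text
clock 29.00 pos [ 0.6372 -0.0629  0.0219] head 1.731 q7 1.02 open 0.129 F [ 0.5 -0.4  0.6] tilt 0.006
turn -0.000 dx -0.3 dy 0.3 dz 9.4
```

View pics/scene14.png

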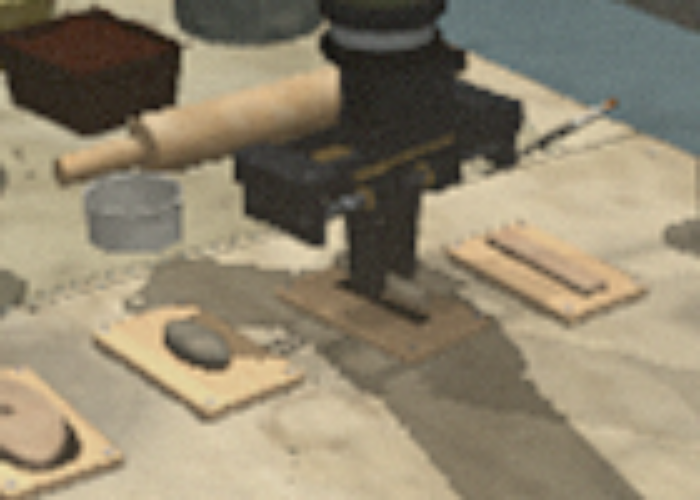

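>>> send_rows(series=[{"grip": 0,"dx": 0,"dy": 0,"dz": 5,"turn": 0},{"grip": 0,"dx": 0,"dy": 0,"dz": 4,"turn": 0},{"grip": 0,"dx": 0,"dy": 0,"dz": 0,"turn": 0},{"grip": 0,"dx": 0,"dy": 0,"dz": 0,"turn": 0},{"grip": 0.35,"dx": 0,"dy": 0,"dz": 0,"turn": 0},{"grip": 0.35,"dx": 0,"dy": 0,"dz": 0,"turn": 0},{"grip": 0.35,"dx": 0,"dy": 0,"dz": 0,"turn": 0},{"grip": 0.35,"dx": 0,"dy": 0,"dz": -12,"turn": 0},{"grip": 0.35,"dx": 0,"dy": 0,"dz": -30,"turn": 0},{"grip": 0.35,"dx": 0,"dy": 0,"dz": -30,"turn": 0},{"grip": 0.35,"dx": 25,"dy": -15,"dz": 0,"turn": 0},{"grip": 0.35,"dx": 30,"dy": -20,"dz": 0,"turn": 0},{"grip": 0.35,"dx": 30,"dy": -20,"dz": 0,"turn": 0},{"grip": 0.35,"dx": 30,"dy": -20,"dz": 0,"turn": 0},{"grip": 0.7,"dx": 30,"dy": -20,"dz": 0,"turn": 0},{"grip": 0.7,"dx": 25,"dy": -15,"dz": 0,"turn": 0},{"grip": 0.7,"dx": 0,"dy": 0,"dz": 0,"turn": 0}])

```text
clock: 30.75
tool_pos: [0.4829, -0.2025, 0.0861]
eef_rot: [-0.077, 0.997, -0.004, -0.005]
contact_force: [0.2, -0.3, -0.2]
opening: 0.598
```

```bash
cat > chk.py <<'E'
from h import *;from plant import *
import sys
tag=sys.argv[1]
plan(get_state(),.632,.195,.08,np.pi/2)
for n in ["scene","top"]:
    s=snapshot(n); pickle.dump(s,open(f"pics/{n}{tag}.pkl","wb"))
    cv2.imwrite(f"pics/{n}{tag}.png",cv2.resize(s["img"][140:250,160:360] if n=="scene" else s["img"][110:250,150:350],None,fx=4,fy=4)[:,:,::-1])
    s0=pickle.load(open(f"pics/{n}0.pkl","rb"))
    marks={"rib":(.632,.195,.004,.008,107,48,"ell"),"pebble":(.6485,.067,.072,.014,60,28,"ell"),"dowel":(.6375,-.0625,.16,.012,79,12,"rect"),"strip":(.6204,-.182,.038,.006,100,20,"rect")}
    row=[]
    for k,(x,y,a,t,L,W,sh) in marks.items():
        # red/bright contrast
        ch={"rib":lambda l:l[...,1],"strip":lambda l:l[...,1],"pebble":lambda l:-l[...,0]-l[...,2]*.0,"dowel":lambda l:-abs(l[...,2]-130)*1.0}[k]
        r,q=tmpl(s,.009+(t if k in("rib","strip") else t*.6),(x,y),.07,L,W,sh,ch,name="pics/t.png"); row.append(cv2.imread("pics/t.png"))
        b0=blob(s0,.009,(x,y),.06 if k in("rib","strip") else .035 if k=="pebble" else .05,"dark")
        print(n,k,"tool",r.round(4),"mark",b0[0].round(4),round(b0[1],3),"d mm",((r[:2]-b0[0])*1e3).round(1),"dang",round(r[2]-b0[1],3))
    cv2.imwrite(f"pics/fit_{n}{tag}.png",cv2.resize(np.hstack(row),(800,200)))
a=np.vstack([cv2.imread(f"pics/fit_{n}{tag}.png") for n in("scene","top")]); cv2.imwrite(f"pics/fit{tag}.png",a)
E
python3 chk.py 15
```

```text
clock 30.75 pos [ 0.4829 -0.2025  0.0861] head 1.726 q7 1.12 open 0.598 F [ 0.2 -0.3 -0.2] tilt 0.012
turn 0.155 dx -149.1 dy 397.5 dz 6.1Traceback (most recent call last):
  File "chk.py", line 14, in <module>
    r,q=tmpl(s,.009+(t if k in("rib","strip") else t*.6),(x,y),.07,L,W,sh,ch,name="pics/t.png"); row.append(cv2.imread("pics/t.png"))
        ~~~~^^^^^^^^^^^^^^^^^^^^^^^^^^^^^^^^^^^^^^^^^^^^^^^^^^^^^^^^^^^^^^^^^^^^^^^^^^^^^^^^^^^
  File "h.py", line 59, in tmpl
    p=[c[0]+ox,c[1]+oy,a]; q=cost(p)
                             ~~~~^^^
  File "h.py", line 54, in cost
    return -((v*i).sum()/i.sum()-(v*r).sum()/r.sum())
              ~^~
ValueError: operands could not be broadcast together with shapes (279,280) (279,279)
```

View pics/scene15.png

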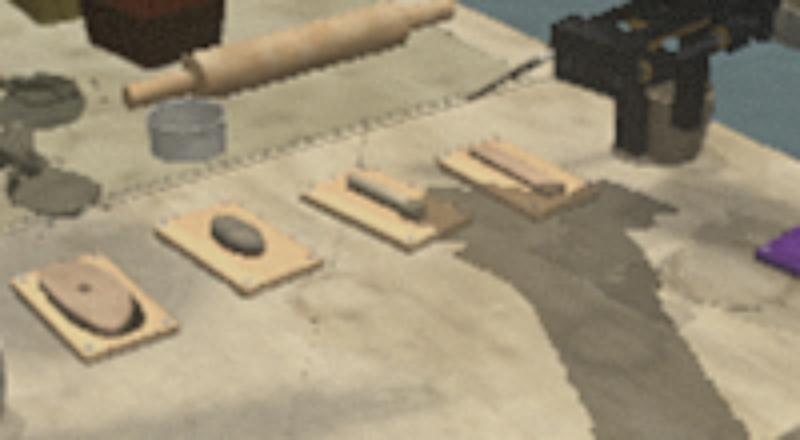

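Both pictures are needed; I fix the size rounding and rerun.

```bash
sed -i 's/W=int((y1-y0)\*1000\/mm);H=int((x1-x0)\*1000\/mm)/W=round((y1-y0)*1000\/mm);H=round((x1-x0)*1000\/mm)/' h.py; python3 chk.py 15
```

```text
clock 30.80 pos [ 0.4856 -0.2002  0.0864] head 1.728 q7 1.12 open 0.646 F [-0.2 -0.4 -0.3] tilt 0.008
turn 0.157 dx -146.4 dy 395.2 dz 6.4
scene rib tool [0.6385 0.1921 0.4728] mark [0.6305 0.1953] 0.002 d mm [ 8.  -3.3] dang 0.471
scene pebble tool [ 0.6475  0.0749 -0.4393] mark [0.6475 0.0673] 0.069 d mm [-0.   7.6] dang -0.508
scene dowel tool [ 0.627  -0.0534  0.144 ] mark [ 0.6366 -0.0623] 0.157 d mm [-9.6  8.8] dang -0.013
scene strip tool [ 0.6218 -0.18    0.0544] mark [ 0.6192 -0.1817] 0.038 d mm [2.6 1.7] dang 0.016
top rib tool [ 0.6305  0.194  -0.0108] mark [0.6325 0.1945] 0.005 d mm [-2.  -0.4] dang -0.016
top pebble tool [0.6469 0.0663 0.0818] mark [0.6496 0.0669] 0.076 d mm [-2.7 -0.7] dang 0.006
top dowel tool [ 0.6379 -0.0624  0.1587] mark [ 0.6383 -0.0628] 0.164 d mm [-0.4  0.4] dang -0.006
top strip tool [ 0.6219 -0.1813  0.0489] mark [ 0.6212 -0.1824] 0.038 d mm [0.7 1.1] dang 0.011
```

View pics/top15.png

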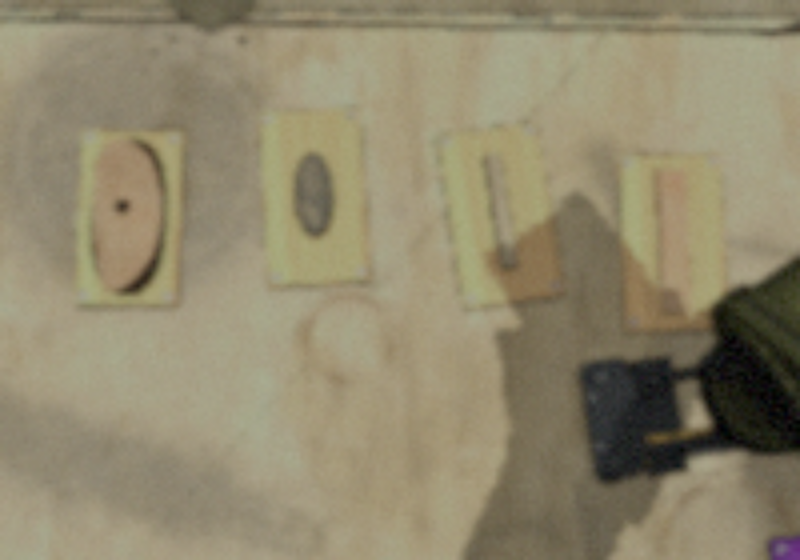

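View pics/fit15.png

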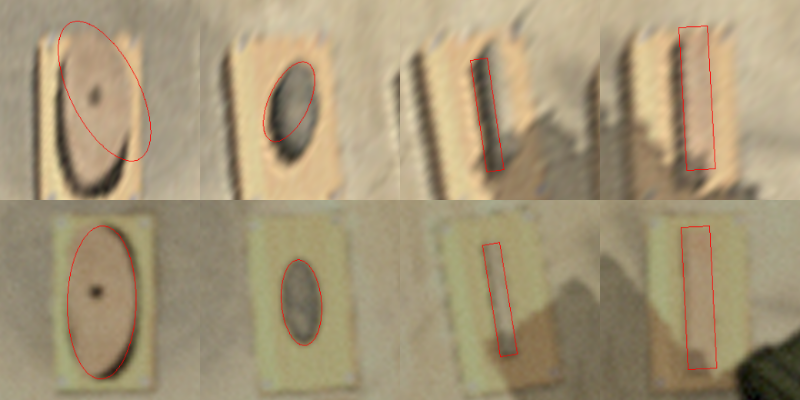

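The top fits put pebble, dowel and strip within 3 mm and 0.02 rad. Three scene-view fits (rib, pebble, dowel) are plainly wrong in the overlay, caught on paint, side shading and board colour, so I discard them. The rib's ellipse fit is doubtful too, so I zoom in.

```bash
python3 - <<'E'
from h import *
o=[]
for n in("top","scene"):
    s=pickle.load(open(f"pics/{n}15.pkl","rb"))
    im=rect(s,.017,.632-.07,.632+.07,.195-.05,.195+.05,0.25)
    lab=cv2.GaussianBlur(cv2.cvtColor(im,cv2.COLOR_RGB2LAB),(0,0),3).astype(float)
    v=lab[...,1]-.5*lab[...,2]
    v[lab[...,0]<90]=v.min() if n=="top" else v.min()
    vv=cv2.normalize(v,None,0,255,cv2.NORM_MINMAX).astype(np.uint8)
    o+= [cv2.normalize(im,None,0,255,cv2.NORM_MINMAX)[:,:,::-1],cv2.cvtColor(vv,cv2.COLOR_GRAY2BGR)]
a=np.hstack(o); print(a.shape); cv2.imwrite("pics/rz.png",cv2.resize(a,(800,280)))
cv2.imwrite("pics/rz2.png",np.hstack([o[0],o[2]])[:, :])
E
```

```text
(560, 1600, 3)
```

View pics/rz2.png

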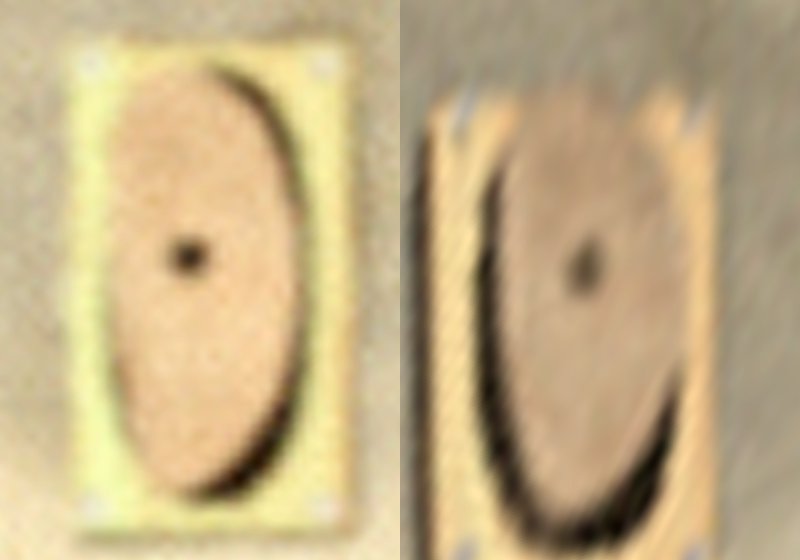

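View pics/rz.png

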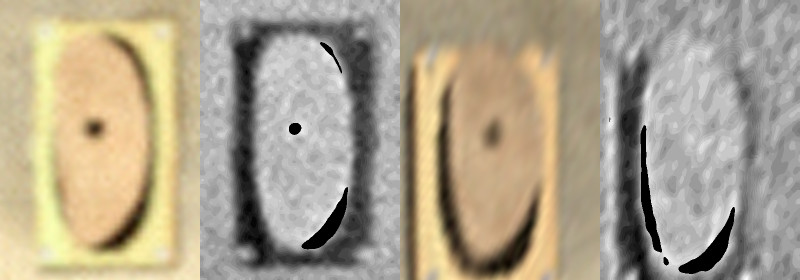

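```bash
python3 - <<'E'
from h import *
s=pickle.load(open("pics/top15.pkl","rb"))
im=rect(s,.017,.562,.702,.145,.245,0.25)
lab=cv2.GaussianBlur(cv2.cvtColor(im,cv2.COLOR_RGB2LAB),(0,0),2).astype(np.float32)
m=np.full(im.shape[:2],cv2.GC_BGD,np.uint8); m[40:530,72:345]=cv2.GC_PR_BGD; cv2.ellipse(m,(200,280),(85,205),0,0,360,cv2.GC_PR_FGD,-1); cv2.ellipse(m,(200,280),(55,160),0,0,360,cv2.GC_FGD,-1)
cv2.grabCut(np.ascontiguousarray(im[:,:,::-1]),m,None,np.zeros((1,65)),np.zeros((1,65)),6,cv2.GC_INIT_WITH_MASK)
k=((m==1)|(m==3)).astype(np.uint8); k=cv2.morphologyEx(k,cv2.MORPH_OPEN,np.ones((9,9)))
cn=max(cv2.findContours(k,cv2.RETR_EXTERNAL,cv2.CHAIN_APPROX_NONE)[0],key=cv2.contourArea)
r=cv2.minAreaRect(cn); mo=cv2.moments(cn); pa=.5*np.arctan2(2*mo["mu11"],mo["mu20"]-mo["mu02"])
a=np.arctan2(-np.cos(pa),-np.sin(pa)); a=(a+np.pi/2)%np.pi-np.pi/2
print("rect c",.702-r[0][1]*.00025,.245-r[0][0]*.00025,"size",np.array(r[1])*.25,"rot",r[2],"moment c",.702-mo["m01"]/mo["m00"]*.00025,.245-mo["m10"]/mo["m00"]*.00025,"ang",a)
o=np.ascontiguousarray(im[:,:,::-1]); cv2.drawContours(o,[cn],-1,(0,0,255),1); cv2.imwrite("pics/gc.png",o)
# depth of tool tops, top view, relative to board next to it
Ki=np.linalg.inv(K(s)); v,u=np.mgrid[0:384,0:512]; P=(np.dstack([u,v,np.ones_like(u)])@Ki.T)*s["depth"][...,None]; Wd=(P-s["t"])@s["R"]
for n,(x,y,a,L,Wd2) in dict(rib=(.632,.195,0,107,48),pebble=(.6475,.0665,.08,60,28),dowel=(.638,-.0625,.16,79,12),strip=(.6215,-.1815,.045,100,20)).items():
    uu=(Wd[...,0]-x)*np.cos(a)+(Wd[...,1]-y)*np.sin(a); ww=-(Wd[...,0]-x)*np.sin(a)+(Wd[...,1]-y)*np.cos(a)
    res=[]
    for lo,hi in((-.35,-.12),(-.12,.12),(.12,.35)):
        q=(uu>lo*L/1e3)&(uu<hi*L/1e3)&(abs(ww)<Wd2/4e3); res.append(round(float(np.median(Wd[...,2][q]))*1e3,1))
    print(n,"top height mm near/mid/far",res)
E
```

```text
rect c 0.6329065093994141 0.19359668731689453 size [104.40827942  44.27374649] rot 86.9471206665039 moment c 0.6334341141037446 0.19483011666337804 ang 0.025393554229625526
rib top height mm near/mid/far [15.8, 15.2, 16.6]
pebble top height mm near/mid/far [21.0, 22.5, 20.7]
dowel top height mm near/mid/far [19.9, 19.4, 20.2]
strip top height mm near/mid/far [15.0, 15.1, 14.4]
```

View pics/gc.png

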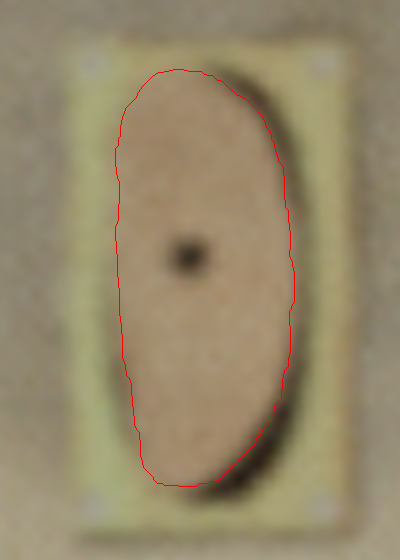

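The rib is about 2 mm off, about 0.03 rad turned, and flat; all four tops stand at board height plus thickness. The arm hides the clay cup, so I lift and back away to check both cups.

>>> send_rows(series=[{"grip": 0.7,"dx": 0,"dy": 0,"dz": -30,"turn": 0},{"grip": 0.7,"dx": 0,"dy": 0,"dz": -30,"turn": 0},{"grip": 0.7,"dx": 0,"dy": 0,"dz": -30,"turn": 0},{"grip": 0.7,"dx": 0,"dy": 25,"dz": -20,"turn": 0},{"grip": 0.7,"dx": 0,"dy": 30,"dz": 0,"turn": 0},{"grip": 0.7,"dx": 0,"dy": 30,"dz": 0,"turn": 0},{"grip": 0.7,"dx": 0,"dy": 30,"dz": 0,"turn": 0},{"grip": 0.7,"dx": 0,"dy": 30,"dz": 0,"turn": 0},{"grip": 0.7,"dx": 0,"dy": 25,"dz": 0,"turn": 0},{"grip": 0.7,"dx": 0,"dy": 10,"dz": 0,"turn": 0},{"grip": 0.7,"dx": 0,"dy": 0,"dz": 0,"turn": 0},{"grip": 0.7,"dx": 0,"dy": 0,"dz": 0,"turn": 0},{"grip": 0.7,"dx": 0,"dy": 0,"dz": 0,"turn": 0}])

```text
clock: 32.2
tool_pos: [0.4591, -0.0214, 0.1949]
eef_rot: [-0.079, 0.997, -0.002, -0.002]
contact_force: [0.7, -0.4, -0.3]
opening: 0.698
```

```bash
python3 - <<'E'
from h import *;from plant import *
st=get_state();plan(st,.6,0,.1,1.57);print(abs(st["qd"]).max())
for n in("scene","top"):
    s=snapshot(n); s0=pickle.load(open(f"pics/{n}0.pkl","rb"))
    for t in("white_cup","clay_cup"):
        print(n,t,[(round(x["score"],2),[int(v) for v in x["extent"]]) for x in regions_of(s,t)])
    for nm,(x,y) in dict(white=(.57,.32),clay=(.60,-.335)).items():
        u,v=proj(s,[x,y,.03])[0].astype(int); a=s["img"][v-30:v+30,u-30:u+30].astype(float).mean(2); b=s0["img"][v-30:v+30,u-30:u+30].astype(float).mean(2)
        print(n,nm,"shift px",cv2.phaseCorrelate(b,a,cv2.createHanningWindow((60,60),cv2.CV_64F)))
    cv2.imwrite(f"pics/{n}16.png",cv2.resize(s["img"][130:270,90:410],None,fx=2.5,fy=2.5)[:,:,::-1])
E
```

```text
clock 32.20 pos [ 0.4591 -0.0214  0.1949] head 1.729 q7 0.89 open 0.698 F [ 0.7 -0.4 -0.3] tilt 0.007
turn 0.159 dx -140.9 dy 21.5 dz 94.9
0.004926695569207194
scene white_cup [(0.92, [139, 224, 163, 251]), (0.37, [268, 174, 309, 193])]
scene clay_cup [(0.66, [319, 157, 339, 177]), (0.34, [248, 186, 268, 194])]
scene white shift px ((-0.10724912440770851, 0.07348256221277438), 0.9213565995643136)
scene clay shift px ((-0.04734098606553161, -0.05164581787362721), 0.9736952596681061)
top white_cup [(0.69, [119, 178, 144, 200])]
top clay_cup [(0.94, [361, 167, 388, 192])]
top white shift px ((0.033087603937374865, -0.04334190226733625), 0.9412160076384615)
top clay shift px ((0.03353457102237911, 0.2874919279083237), 1.057251684464036)
```

View pics/scene16.png

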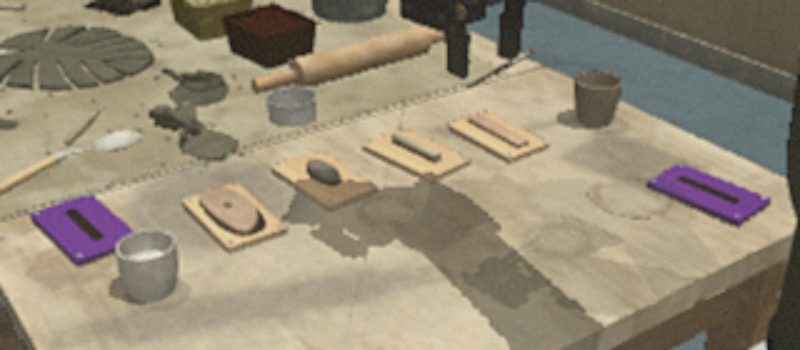

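View pics/top16.png

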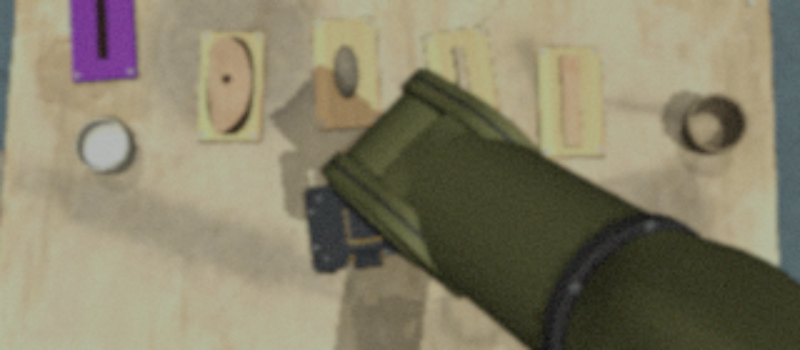

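Both cups stand where they were (shift under 0.3 px in each view). All four tools lie on their pale boards, and the gripper is clear in the air and at rest. I hand in.

```bash
python3 -c "
from plant import *
print(finish_job())"
```

```text
the job is handed in; nothing more can be done
None
```

I put all four tools on their own pale boards, released them, and handed the job in at about 32 s of the 88 s allowed. I left the purple boards alone.

| Tool | Centre offset from silhouette | Turn from its long axis |
|---|---|---|
| Strip | about 1.5 mm | 0.01 rad |
| Pebble | about 3 mm | 0.01 rad |
| Dowel stub | under 1 mm | 0.01 rad |
| Rib | about 2 mm | 0.03 rad (up to 0.06 by eye) |

- **Last checks:** These offsets come from the top camera. Its depth puts every tool flat at board height plus thickness, within about 2 mm. Both cups moved less than 0.3 px in both views, and the arm stood clear and still at hand-in.
- **What went wrong or disagreed:**
  - The first descent on the rib stopped short at 21 mm, so I reopened and repeated it without touching anything.
  - In the scene camera, the automatic fits of the placed rib, pebble and dowel locked onto paint or shading and were visibly wrong. I discarded them, so those offsets rest on the top view and on looking at the pictures.
  - The scene fit of the strip agreed with the top view to about 2 mm.

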